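# Take the lamp cartridge out of the microscope's light unit

## Robot

A 6-joint arm with a two-finger parallel gripper is mounted at the origin on the work surface. World frame = base frame: x ahead of the robot, y to its left, z up, the work surface at z = 0. Lengths are in m, angles in degrees, forces in N, time in s.
With the tool pointing down it reaches from about 0.3 to 0.75 m from the base axis. Payload 8.5 kg.
Tool frame: the origin (TCP) lies between the finger pads; the fingertips stand ahead of it and the grasp point (between the pads) lies 8 mm behind it (env.tcp_to_tips is the z of the fingertips in the tool frame, in m); z points along the fingers, x is the direction in which the jaws open and shut, and the axes are right-handed (so a half turn about z gives the same grasp; the last joint's range is limited). The gripper opens to 85 mm and grips with 20 to 120 N. Pads are 22 mm wide; open, the fingers measure 114 mm over their backs; the gripper's body (76 mm by 85 mm) begins 54 mm behind the grasp point. The pads swing forward as they close: fully open they stand 13 mm farther back than shut.
Start: joints at [53.726, 21.807, 74.336, -0, 83.858, -12.336], TCP at [0.223, 0.503, 0.242] pointing down, gripper open.
Joint ranges: [-178.18, 178.18], [-50.72, 133.34], [12.68, 142.11], [-81.47, 261.47], [9.98, 163.14], [-165.26, 165.26]. Speed limits (degrees/s): [136.94, 136.94, 180, 180, 180, 180].

## Interface

Orientations are given as a 3x3 rotation matrix whose columns are the frame's x, y, z axes.
In Python, from rig import observe, viewer, env gives the robot as it stands.
- The arm moves only by the tool jog_arm, never from a script. Its arguments are lists of equal length, an entry for each row: "dr": the turn, a rotation vector about the tool's x, y, z in rad, a list of three; "slide": the shift along the tool's x, y, z in m, a list of three; "gripper": the opening, from -1 (shut) to 1 (fully open), so that 0 is half open. In form: {"dr": [[rx, ry, rz], ...], "slide": [[dx, dy, dz], ...], "gripper": [gripper, ...]}. A call has exactly 10 rows; each row shifts and turns the commanded pose from where the row before left it, along the tool's axes as they then stand; what a row does not reach is not made up. A row lasts 1/10 s, in which the tool goes at most 50 mm and 8.59 degrees, less where a joint would pass 70% of its speed; a pose out of reach is approached as far as the arm can. A call is refused whole if a number of a shift passes 0.05 or a number of a turn 0.15, either way. A call with a gripper value outside its range is refused whole. The fingers move at their own pace and stop on an object; "force" is the grip in N (left out, the last holds). Time passes only in rows, so rows that do not move let the fingers close, or fill a call up. It gives the time, the measured TCP pose, the force and the opening at its end, in the units of the state.
- observe(): the state, without advancing time (a new reading comes with each control period).
- viewer.get_image(name): name is "scene" or "side" or "wrist"; returns a dict with "pixels" (420x560x3 uint8, blue, green, red), "camera_matrix" (3x3 intrinsics, pixels), "R" (3x3) and "t" (3): a world point X has camera coordinates R X + t. Camera axes: x right, y down, z forward; pixel columns grow to the right and rows downward; lengths in m; the calibration is good to about 2 mm. A picture is of the moment at which its call begins. There is no depth.
- env.close_job(): hands the job in, once; it reports no verdict.
The state is a dict: "time_s": time; "q": joint angles; "qvel": joint speeds; "joint_efforts": joint torques, N m; "position": TCP position; "tool_rot": TCP orientation; "ft_force": force on the tool from outside, world axes, zero at the start; "wrist_torque": the same for the moment, N m; "grip_width": finger opening in m.
Only numpy, scipy, OpenCV 4.12 (cv2) and the standard library are available. Lean on these libraries where they do the work, as an engineer would, in place of code of your own. Each camera call takes 0.05 s, during which the arm holds its last target.

## Task

The lamp in the microscope's light unit is spent. Slowly push its cartridge down against the spring until you feel it bottom, with less than 30 N so the contacts are not crushed, ease it back up about 3 mm, twist it anticlockwise (seen from above) gently to its end stop, and lift it straight out. Stand it upright in the round black nest of the grey tray without dropping it, let go, and leave the objective, the dish and the amber vial where they are.

Things in the scene. Friction and masses are not known exactly. Their poses are not given: they have to be found in the camera images.
- lamphouse: White light unit fixed to the bench, a box 130 x 110 x 60 mm (x, y, z), black vents on its y sides; origin at the centre of its underside, z up. The bayonet socket is in the middle of its top: two dark steel ledges (51 mm outside, 30.4 mm clear, z 60 to 64 mm) over a 41 mm bore. Press on the cartridge with less than 30 N and reach the floor at 10 mm/s or less.
- socket (a point): Centre of the socket's mouth, 64 mm above the bench, on the socket's axis. A spring below pushes the cartridge up, 7.5 N at rest plus 0.25 N per mm of push. A firm floor stops the push 8 to 24 mm below rest; how deep differs from unit to unit and cannot be seen. The spring alone gives at most 13.5 N, so a push of 16 to 22 N is on the floor.
- catch (a point): Point under one ledge, 60 mm above the bench and 17 mm from the axis along the unit's x: where a lug's top rests. A tooth above and a tooth below, beside each lug, leave a gate for it: the turn is free only while the cartridge is held 1.5 to 4.5 mm above the firm floor (best 3 mm), and barred at the floor and higher up. Past the first 0.6 rad of turn the height no longer matters.
- slot (a point): Centre of one of the two open slots (opposite each other) in the socket's collar, 62 mm above the bench, 18 mm from the axis. Kept below its resting height, the cartridge turns anticlockwise seen from above by about 1.25 rad to a fixed end stop; within 0.1 rad of it the lugs are in the slots. Eased up there, the spring lifts it 7 mm above rest; then it is free, its lugs clear of the collar after 20 mm of rise.
- cartridge: Loose lamp cartridge, 90 to 155 g, 78 mm tall. Origin at the centre of the stem's flat lower end, z up along its axis. Aluminium stem 28 mm in diameter, z 0 to 42 mm; two steel lugs along x, 8 mm wide, 37 mm over both, z 4 to 12 mm; black disc 46 mm in diameter, z 42 to 48 mm. Starts locked in the socket, origin 48 mm above the light unit's, x axis along the unit's x.
- grip (a point): Centre of the cartridge's blue grip bar, 63 mm above its origin: 44 mm long (along x), 14 mm thick (along y), z 48 to 78 mm. Fingers that grip it across its thickness can bear with their tips on the disc, on either side of the bar.
- tray: Grey service tray fixed to the bench, 140 x 130 x 14 mm (x, y, z), walls and floor 4 mm; origin at the centre of its underside. A flat aluminium strip lies along its +x side.
- nest_floor (a point): Centre of the floor inside the round black nest in the tray: a rubber ring 57 mm outside, 45 mm inside, 12 mm high, standing on the tray's floor, 4 mm above the bench. The cartridge's stem end goes in here.
- objective: Bystander: steel microscope objective standing on the bench, 34 mm in diameter, 48 mm tall; origin at the centre of its underside.
- petri: Bystander: clear flat dish 70 mm in diameter, 13 mm high; origin at the centre of its underside.
- vial: Bystander: amber glass vial with a white cap, 30 mm in diameter, 62 mm tall; origin at the centre of its underside.
Not all that is in view belongs to the job. There is more than one size of the cartridge; the job needs the larger. Of the things shaped like the lamphouse, the white one is meant.

How it is judged:
By the outcome, as a careful person would: the job done as asked, in the order asked, and still so for the second after the job is handed in, with the robot touching nothing.
It also fails if it takes over 69 s, if anything falls off the work surface, if the arm or the gripper's body presses on something with over 40 N, if the wrist force passes 120 N, or if a joint passes its speed limit or range.

## Working session

There is one attempt and no reset: what is moved stays moved. The work goes in short steps, Python scripts to look and compute and a tool call to move; the robot and the scene stay as the last step left them, time stands still between calls to the robot, and variables do not carry over. Pictures are saved under pics/ and viewed, and the job is handed in when it is done.

Besides the shell and the picture viewer there is one more tool, called after "Call:" as name(argument=value, ...) on one line, values as JSON. jog_arm: Moves the arm, as the interface text tells. Its arguments: {"type":"object","properties":{"dr":{"type":"array","items":{"type":"array","items":{"type":"number"}}},"slide":{"type":"array","items":{"type":"array","items":{"type":"number"}}},"gripper":{"type":"array","items":{"type":"number"}},"force":{"type":"number"}},"required":["dr","slide","gripper"]}

```bash
ls; mkdir -p pics; python3 - <<'E'
from rig import observe, viewer, env
import cv2, numpy as np, pickle
s=observe(); print({k:np.round(v,3).tolist() for k,v in s.items()}); print(env.tcp_to_tips)
d={}
for n in ["scene","side","wrist"]:
    r=viewer.get_image(n); d[n]=r; cv2.imwrite(f"pics/{n}0.png",r["pixels"])
    print(n,np.round(r["camera_matrix"],1).tolist(),np.round(r["R"],3).tolist(),np.round(r["t"],3).tolist())
pickle.dump({k:{a:np.array(b) for a,b in v.items()} for k,v in d.items()},open("d0.pkl","wb"))
E
```

```text
pics
{'time_s': 0.0, 'q': [53.726, 21.842, 74.386, 0.001, 83.858, -12.336], 'qvel': [0.124, 0.099, -0.002, 0.019, 0.072, -0.049], 'joint_efforts': [-0.0, -44.847, -23.129, -0.0, 0.005, 0.0], 'position': [0.223, 0.502, 0.242], 'tool_rot': [[0.406, 0.914, -0.001], [0.914, -0.406, -0.001], [-0.001, -0.0, -1.0]], 'ft_force': [0.35, 0.392, 0.494], 'wrist_torque': [0.005, -0.013, 0.038], 'grip_width': 0.086}
0.011
scene [[512.7, 0.0, 275.3], [0.0, 512.7, 204.0], [0.0, 0.0, 1.0]] [[0.325, 0.946, 0.005], [0.561, -0.189, -0.806], [-0.761, 0.265, -0.592]] [-0.154, -0.263, 1.422]
side [[426.0, 0.0, 275.4], [0.0, 426.0, 212.8], [0.0, 0.0, 1.0]] [[-0.978, -0.208, 0.008], [-0.138, 0.62, -0.772], [0.156, -0.756, -0.636]] [0.573, 0.188, 0.867]
wrist [[371.7, 0.0, 283.2], [0.0, 371.7, 205.2], [0.0, 0.0, 1.0]] [[0.407, 0.914, -0.002], [0.867, -0.385, 0.317], [0.289, -0.131, -0.948]] [-0.549, -0.041, 0.381]
```

View pics/scene0.png

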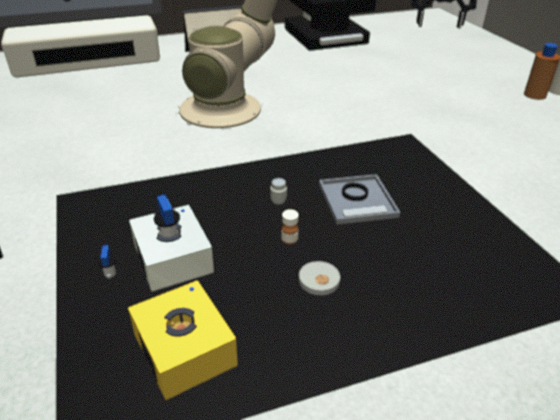

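View pics/side0.png

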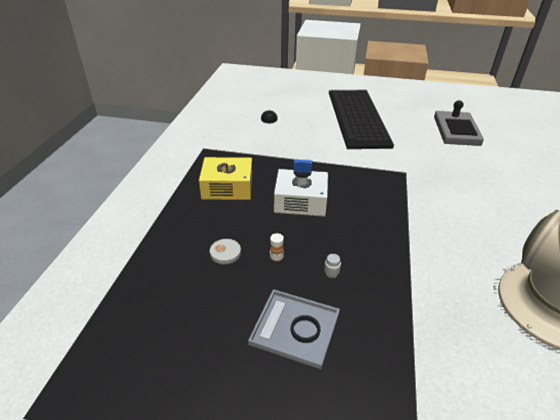

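View pics/wrist0.png

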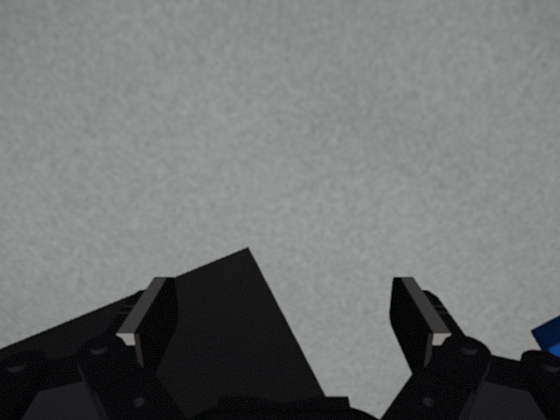

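```bash
cat > h.py <<'E'
import numpy as np, cv2, pickle
def proj(r,X):
    c=np.atleast_2d(X)@r["R"].T+r["t"]; p=c@r["camera_matrix"].T; return p[:,:2]/p[:,2:]
def ray(r,uv):
    uv=np.atleast_2d(uv).astype(float); d=np.c_[uv,np.ones(len(uv))]@np.linalg.inv(r["camera_matrix"]).T@r["R"]
    return -r["R"].T@r["t"], d
def plane(r,uv,z):
    o,d=ray(r,uv); return o+d*((z-o[2])/d[:,2:])
def tri(rs,uvs):
    A=np.zeros((3,3));b=np.zeros(3)
    for r,uv in zip(rs,uvs):
        o,d=ray(r,uv); d=d[0]/np.linalg.norm(d[0]); P=np.eye(3)-np.outer(d,d); A+=P;b+=P@o
    X=np.linalg.solve(A,b); return X
E
python3 - <<'E'
from h import *
d=pickle.load(open("d0.pkl","rb"))
S,D=d["scene"],d["side"]
print(proj(S,[[0,0,0],[.223,.503,.242]]),proj(D,[[.223,.503,.242]]))
for n,r,roi in [("scene",S,(100,180,160,140)),("side",D,(180,140,160,100))]:
    x,y,w,h=roi; c=r["pixels"][y:y+h,x:x+w]; cv2.imwrite(f"pics/{n}_crop.png",cv2.resize(c,None,fx=5 if n=="side" else 4,fy=5 if n=="side" else 4,interpolation=cv2.INTER_CUBIC))
for n,r in [("scene",S),("side",D)]:
    hsv=cv2.cvtColor(r["pixels"],cv2.COLOR_BGR2HSV)
    m=cv2.inRange(hsv,(105,120,60),(130,255,255))
    k,l,st,ce=cv2.connectedComponentsWithStats(m)
    for i in range(1,k):
        if st[i,4]>8: print(n,st[i],ce[i].round(1))
E
```

```text
[[219.84725524 109.32249633]
 [438.51780119  27.62037124]] [[567.61039898 539.48200051]]
scene [544  43  14  13 142] [549.7  48.7]
scene [157 194  17  31 347] [165.3 208.5]
scene [100 244  10  23 178] [104.7 254.8]
side [293 160  19  13 226] [302.3 165.9]
```

```bash
python3 - <<'E'
from h import *
d=pickle.load(open("d0.pkl","rb"))
S,D=d["scene"],d["side"]
a=cv2.resize(S["pixels"][160:240,300:420],None,fx=5,fy=5,interpolation=cv2.INTER_CUBIC)
b=cv2.resize(D["pixels"][280:380,240:350],None,fx=5,fy=5,interpolation=cv2.INTER_CUBIC)
cv2.imwrite("pics/tray_s.png",a);cv2.imwrite("pics/tray_d.png",b)
E
```

```text
(no output)
```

View pics/scene_crop.png

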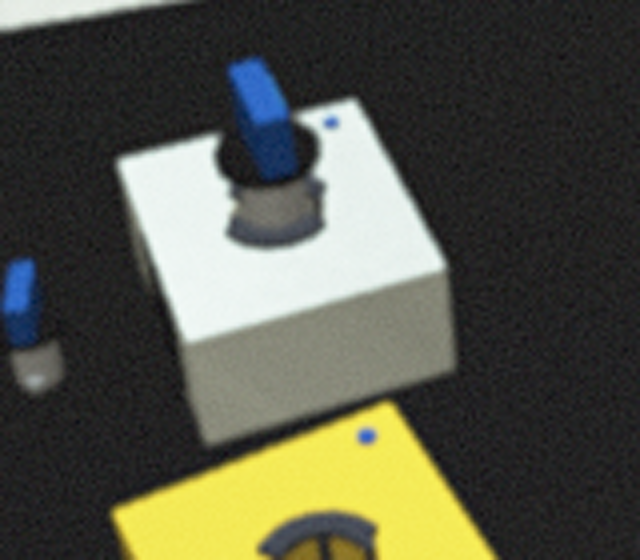

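View pics/side_crop.png

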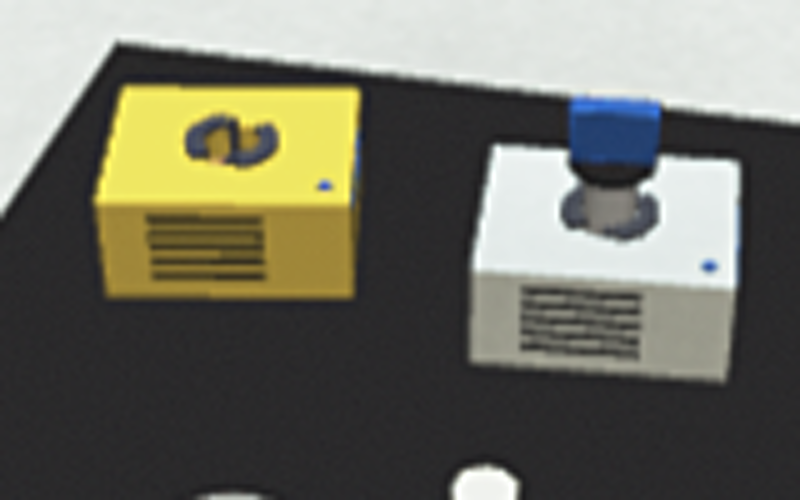

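View pics/tray_s.png

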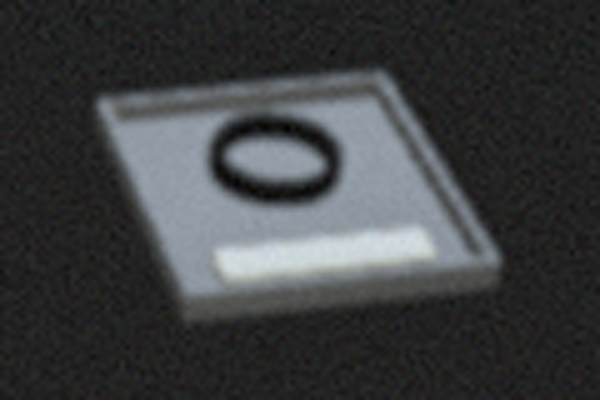

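View pics/tray_d.png

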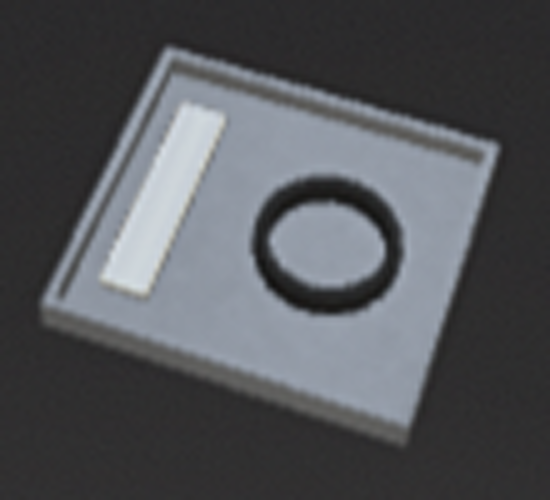

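```bash
cat > m0.py <<'E'
from h import *
d=pickle.load(open("d0.pkl","rb"))
S,D=d["scene"],d["side"]
# white top
def top(r,roi,lo,hi,z):
    x,y,w,h=roi; c=cv2.cvtColor(r["pixels"][y:y+h,x:x+w],cv2.COLOR_BGR2HSV)
    m=cv2.inRange(c,lo,hi); k,l,st,ce=cv2.connectedComponentsWithStats(m)
    i=1+np.argmax(st[1:,4]); cs,_=cv2.findContours((l==i).astype(np.uint8),0,2)
    hull=cv2.convexHull(max(cs,key=cv2.contourArea))
    q=cv2.approxPolyDP(hull,0.05*cv2.arcLength(hull,True),True)[:,0]+[x,y]
    return q
for n,r,roi in [("scene",S,(110,195,110,90)),("side",D,(268,165,65,60))]:
    q=top(r,roi,(0,0,195),(180,60,255),.06); P=plane(r,q,.06)
    print(n,q.tolist(),P.round(4).tolist(),P.mean(0).round(4)); e=np.roll(P,-1,0)-P
    print(np.linalg.norm(e,axis=1).round(4),np.degrees(np.arctan2(e[:,1],e[:,0])).round(1))
P=plane(S,[[129.5,219.5],[189.5,204.8],[211.5,247],[147,265.5]],.06);print("manual",P.mean(0));e=np.roll(P,-1,0)-P
print(np.linalg.norm(e,axis=1).round(4),np.degrees(np.arctan2(e[:,1],e[:,0])).round(1))
P=plane(D,[[180+490/5,140+145/5],[180+740/5,140+161/5],[180+733/5,140+288/5],[180+472/5,140+270/5]],.06);print("manual",P.mean(0));e=np.roll(P,-1,0)-P
print(np.linalg.norm(e,axis=1).round(4),np.degrees(np.arctan2(e[:,1],e[:,0])).round(1))
# bar blue centroid
print("bar",tri([S,D],[[165.3,208.5],[302.3,165.9]]))
# ring: dark in tray roi
for n,r,roi in [("scene",S,(325,175,65,35)),("side",D,(270,305,55,45))]:
    x,y,w,h=roi; g=cv2.cvtColor(r["pixels"][y:y+h,x:x+w],cv2.COLOR_BGR2GRAY)
    m=(g<70).astype(np.uint8); k,l,st,ce=cv2.connectedComponentsWithStats(m)
    i=1+np.argmax(st[1:,4]); print(st[i])
    cs,hi=cv2.findContours((l==i).astype(np.uint8),cv2.RETR_CCOMP,1)
    for c in cs:
        if len(c)>=10:
            el=cv2.fitEllipse(c); ctr=np.array(el[0])+[x,y]; print(n,ctr,el[1:],"z16",plane(r,ctr,.016).round(4),"z10",plane(r,ctr,.010).round(4),"z4",plane(r,ctr,.004).round(4))
# tray corners
P=plane(S,[[300+100/5,160+97/5],[300+385/5,160+70/5],[300+500/5,160+262/5],[300+183/5,160+303/5]],.014);print("tray",P.round(4).tolist(),P.mean(0))
e=np.roll(P,-1,0)-P
print(np.linalg.norm(e,axis=1).round(4),np.degrees(np.arctan2(e[:,1],e[:,0])).round(1))
P=plane(D,[[240+168/5,280+46/5],[240+498/5,280+146/5],[240+408/5,280+432/5],[240+42/5,280+308/5]],.014);print("tray",P.round(4).tolist(),P.mean(0))
e=np.roll(P,-1,0)-P
print(np.linalg.norm(e,axis=1).round(4),np.degrees(np.arctan2(e[:,1],e[:,0])).round(1))
for nm,a,b in [("petri",(319,277),(225,250)),("obj",(279,183),(333,258)),("vial",(290,216),(277,238))]: print(nm,tri([S,D],[a,b]).round(3))
E
python3 m0.py
```

```text
scene [[188, 206], [210, 246], [146, 264], [130, 220]] [[0.4996, -0.1819, 0.06], [0.6239, -0.1688, 0.06], [0.6342, -0.2771, 0.06], [0.5083, -0.289, 0.06]] [ 0.5665 -0.2292  0.06  ]
[0.125  0.1087 0.1264 0.1075] [   6.   -84.6 -174.6   94.6]
side [[327, 174], [326, 197], [275, 193], [279, 169]] [[0.5075, -0.2792, 0.06], [0.4983, -0.1793, 0.06], [0.6235, -0.168, 0.06], [0.6354, -0.2746, 0.06]] [ 0.5662 -0.2253  0.06  ]
[0.1004 0.1257 0.1073 0.1279] [  95.3    5.2  -83.6 -178. ]
manual [ 0.56720515 -0.22778385  0.06      ]
[0.1117 0.131  0.1096 0.1324] [  95.     5.   -84.2 -174.1]
manual [ 0.56613422 -0.22576141  0.06      ]
[0.1328 0.1114 0.1282 0.1113] [-173.9   94.8    6.1  -82.8]
bar [ 0.56637099 -0.22770347  0.11105728]
[ 17   8  26  18 212]
scene [354.4406395  191.49365616] ((16.826602935791016, 25.49150848388672), 96.42715454101562) z16 [[0.5001 0.1664 0.016 ]] z10 [[0.4925 0.1708 0.01  ]] z4 [[0.4849 0.1751 0.004 ]]
scene [354.6119709  191.43656921] ((10.796310424804688, 21.192699432373047), 96.65321350097656) z16 [[0.5    0.1668 0.016 ]] z10 [[0.4924 0.1712 0.01  ]] z4 [[0.484
[... 163 characters left out ...]
 [[0.492  0.1737 0.01  ]] z4 [[0.4924 0.1694 0.004 ]]
side [304.96111298 328.67764091] ((18.7086124420166, 24.709716796875), 99.75054931640625) z16 [[0.4918 0.1775 0.016 ]] z10 [[0.4922 0.1732 0.01  ]] z4 [[0.4925 0.1689 0.004 ]]
tray [[0.432, 0.1171, 0.014], [0.4522, 0.2452, 0.014], [0.5925, 0.2218, 0.014], [0.5763, 0.0909, 0.014]] [0.51323109 0.16875487 0.014     ]
[0.1297 0.1422 0.1319 0.1466] [ 81.   -9.5 -97.  169.7]
tray [[0.5699, 0.0949, 0.014], [0.4324, 0.1167, 0.014], [0.4515, 0.2468, 0.014], [0.5887, 0.2258, 0.014]] [0.51063317 0.17103277 0.014     ]
[0.1392 0.1315 0.1388 0.1323] [171.   81.7  -8.7 -98.2]
petri [0.704 0.001 0.008]
obj [0.46  0.012 0.046]
vial [ 0.586 -0.011  0.058]
```

```bash
python3 - <<'E'
from h import *
phi=66.05; dx,dy=0.01718,-0.03652
s=0.1313
rows=[]
for i in range(20):
    p=np.radians(phi)-s*i
    rows.append([round(dx*np.cos(p)+dy*np.sin(p),3),round(dx*np.cos(p-np.pi/2)+dy*np.sin(p-np.pi/2),3),.001])
print(rows[:10]);print(rows[10:])
E
```

```text
[[np.float64(-0.026), np.float64(0.031), 0.001], [np.float64(-0.022), np.float64(0.034), 0.001], [np.float64(-0.018), np.float64(0.036), 0.001], [np.float64(-0.013), np.float64(0.038), 0.001], [np.float64(-0.008), np.float64(0.04), 0.001], [np.float64(-0.002), np.float64(0.04), 0.001], [np.float64(0.003), np.float64(0.04), 0.001], [np.float64(0.008), np.float64(0.04), 0.001], [np.float64(0.013), np.float64(0.038), 0.001], [np.float64(0.018), np.float64(0.036), 0.001]]
[[np.float64(0.023), np.float64(0.033), 0.001], [np.float64(0.027), np.float64(0.03), 0.001], [np.float64(0.031), np.float64(0.026), 0.001], [np.float64(0.034), np.float64(0.022), 0.001], [np.float64(0.036), np.float64(0.017), 0.001], [np.float64(0.038), np.float64(0.012), 0.001], [np.float64(0.04), np.float64(0.007), 0.001], [np.float64(0.04), np.float64(0.002), 0.001], [np.float64(0.04), np.float64(-0.003), 0.001], [np.float64(0.039), np.float64(-0.008), 0.001]]
```

Call:
jog_arm(dr=[[0, 0, 0.131], [0, 0, 0.131], [0, 0, 0.131], [0, 0, 0.131], [0, 0, 0.131], [0, 0, 0.131], [0, 0, 0.131], [0, 0, 0.131], [0, 0, 0.131], [0, 0, 0.131]], slide=[[-0.026, 0.031, 0.001], [-0.022, 0.034, 0.001], [-0.018, 0.036, 0.001], [-0.013, 0.038, 0.001], [-0.008, 0.04, 0.001], [-0.002, 0.04, 0.001], [0.003, 0.04, 0.001], [0.008, 0.04, 0.001], [0.013, 0.038, 0.001], [0.018, 0.036, 0.001]], gripper=[1, 1, 1, 1, 1, 1, 1, 1, 1, 1])

```text
time_s: 1.15
position: [0.3949, 0.1358, 0.2323]
tool_rot: [[0.987, -0.162, 0.0], [-0.162, -0.987, 0.0], [0.0, -0.0, -1.0]]
ft_force: [-0.3, 0.6, 0.3]
grip_width: 0.0856
```

Call:
jog_arm(dr=[[0, 0, 0.131], [0, 0, 0.131], [0, 0, 0.131], [0, 0, 0.131], [0, 0, 0.131], [0, 0, 0.131], [0, 0, 0.131], [0, 0, 0.131], [0, 0, 0.131], [0, 0, 0.131]], slide=[[0.023, 0.033, 0.001], [0.027, 0.03, 0.001], [0.031, 0.026, 0.001], [0.034, 0.022, 0.001], [0.036, 0.017, 0.001], [0.038, 0.012, 0.001], [0.04, 0.007, 0.001], [0.04, 0.002, 0.001], [0.04, -0.003, 0.001], [0.039, -0.008, 0.001]], gripper=[1, 1, 1, 1, 1, 1, 1, 1, 1, 1])

```text
time_s: 2.15
position: [0.5689, -0.2263, 0.2219]
tool_rot: [[0.098, -0.995, -0.001], [-0.995, -0.098, 0.0], [-0.0, 0.0, -1.0]]
ft_force: [-0.1, 0.4, -0.3]
grip_width: 0.085
```

```bash
cat > st.py <<'E'
from rig import observe, viewer, env
from h import *
import sys
s=observe(); R=np.array(s["tool_rot"]); 
print("t",round(s["time_s"],2),"pos",np.round(s["position"],4),"yaw",np.degrees(np.arctan2(R[1,0],R[0,0])).round(2),"z",R[:,2].round(4),"F",np.round(s["ft_force"],2),"M",np.round(s["wrist_torque"],2),"w",round(s["grip_width"],4),"q",np.round(s["q"],1))
for n in sys.argv[2:]:
    r=viewer.get_image(n); cv2.imwrite(f"pics/{n}{sys.argv[1]}.png",r["pixels"]); pickle.dump({a:np.array(b) for a,b in r.items()},open(f"{n}{sys.argv[1]}.pkl","wb"))
E
python3 st.py 1 wrist
```

```text
t 2.15 pos [ 0.5689 -0.2263  0.2219] yaw -84.37 z [-5.e-04  4.e-04 -1.e+00] F [-0.14  0.35 -0.27] M [-0.04  0.   -0.01] w 0.085 q [-32.8  28.9  65.8   0.   85.3  51.6]
```

View pics/wrist1.png

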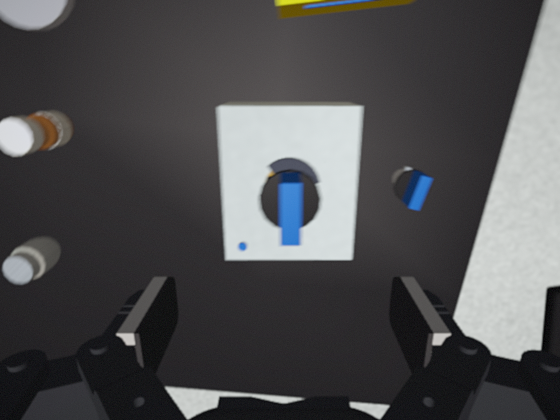

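```bash
python3 - <<'E'
from h import *
r=pickle.load(open("wrist1.pkl","rb")); hsv=cv2.cvtColor(r["pixels"],cv2.COLOR_BGR2HSV)
print(proj(r,[[0.5665,-0.227,.126],[0.5665,-0.227,.06]]))
m=cv2.inRange(hsv,(100,120,60),(130,255,255))[160:250,260:330]
m2=m.copy()
cs,_=cv2.findContours(m,0,1); c=max(cs,key=cv2.contourArea)+[260,160]
print(cv2.minAreaRect(c),cv2.boundingRect(c))
v=hsv[:,:,2]
for y in range(168,250,4): print(y,[ (x) for x in range(262,328) if m[y-160,x-260]][::100], m[y-160].nonzero()[0][[0,-1]]+260 if m[y-160].any() else None, int(v[y,290]), int(v[y,284]))
# white top
w=cv2.inRange(hsv,(0,0,150),(180,50,255)); w[:, :200]=0;w[:,380:]=0;w[:90]=0;w[280:]=0
cs,_=cv2.findContours(w,0,1); c=cv2.convexHull(max(cs,key=cv2.contourArea)); q=cv2.approxPolyDP(c,0.04*cv2.arcLength(c,True),True)[:,0]
P=plane(r,q,.06); e=np.roll(P,-1,0)-P
print(q.tolist(),P.round(4).tolist(),P.mean(0),np.linalg.norm(e,axis=1).round(4),np.degrees(np.arctan2(e[:,1],e[:,0])).round(1))
cv2.imwrite("pics/w1c.png",cv2.resize(r["pixels"][95:270,210:370],None,fx=3.4,fy=3.4,interpolation=cv2.INTER_CUBIC))
E
```

```text
[[283.30014901 216.39833691]
 [283.25546398 188.53158686]]
((290.4999694824219, 207.99996948242188), (24.999996185302734, 71.99998474121094), 0.0) (278, 172, 26, 73)
168 [] None 91 99
172 [282] [282 299] 76 71
176 [281] [281 299] 88 87
180 [281] [281 299] 86 86
184 [278] [278 303] 207 207
188 [278] [278 303] 213 214
192 [278] [278 303] 213 214
196 [278] [278 303] 212 213
200 [278] [278 303] 212 212
204 [278] [278 303] 211 212
208 [278] [278 303] 210 211
212 [278] [278 303] 210 210
216 [278] [278 303] 209 210
220 [278] [278 303] 208 209
224 [278] [278 302] 208 209
228 [282] [282 299] 208 208
232 [282] [282 298] 206 208
236 [282] [282 298] 206 206
240 [282] [282 298] 206 206
244 [282] [282 298] 204 204
248 [] None 219 218
[[362, 106], [352, 258], [226, 259], [216, 108]] [[0.6374, -0.2805, 0.06], [0.5096, -0.2928, 0.06], [0.498, -0.1834, 0.06], [0.6252, -0.1696, 0.06]] [ 0.56756226 -0.23158764  0.06      ] [0.1284 0.11   0.1279 0.1115] [-174.5   96.1    6.2  -83.7]
```

View pics/w1c.png

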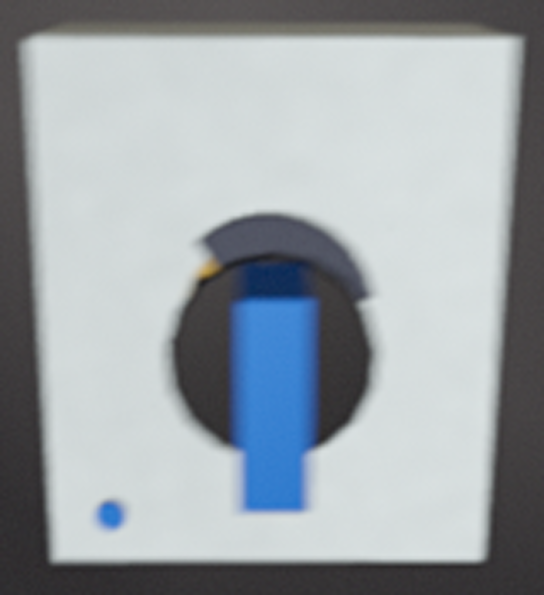

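```bash
python3 - <<'E'
from h import *
r=pickle.load(open("wrist1.pkl","rb"))
print(plane(r,[[290.7,214],[290.7,182.5],[290.7,245.5]],.126))
p=np.array([.5689,-.2263,.2219]);R=np.array([[.098,-.995,0],[-.995,-.098,0],[0,0,-1]])
o=-r["R"].T@r["t"]; print("cam in tool",R.T@(o-p),R.T@r["R"].T)
for z in (0,.011,.04): print(proj(r,p+R[:,2]*z))
E
```

```text
[[ 0.56861507 -0.23161953  0.126     ]
 [ 0.58962921 -0.22943803  0.126     ]
 [ 0.54636512 -0.23392932  0.126     ]]
cam in tool [ 0.00042312 -0.08112461 -0.13110113] [[ 9.99813798e-01 -1.17014335e-03  2.77835715e-05]
 [ 1.10092363e-03  9.48198834e-01  3.17091088e-01]
 [-3.97533863e-04 -3.17149677e-01  9.48375413e-01]]
[[282.28256512 292.81616473]]
[[282.33458199 279.040865  ]]
[[282.44404615 250.05216223]]
```

Call:
jog_arm(dr=[[0, 0, 0], [0, 0, 0], [0, 0, 0], [0, 0, 0], [0, 0, 0], [0, 0, 0], [0, 0, 0], [0, 0, 0], [0, 0, 0], [0, 0, 0]], slide=[[0.001, 0.001, 0.009], [0.001, 0, 0.009], [0.001, 0, 0.009], [0.001, 0, 0.009], [0, 0, 0.009], [0, 0, 0.009], [0, 0, 0.009], [0, 0, 0.005], [0, 0, 0.003], [0, 0, 0]], gripper=[0.3, 0.3, 0.3, 0.3, 0.3, 0.3, 0.3, 0.3, 0.3, 0.3], force=60)

```text
time_s: 3.2
position: [0.5679, -0.2289, 0.151]
tool_rot: [[0.104, -0.995, -0.0], [-0.995, -0.104, 0.0], [-0.0, 0.0, -1.0]]
ft_force: [-0.1, -0.1, -0.2]
grip_width: 0.0552
```

```bash
python3 st.py 2 wrist side
```

```text
t 3.2 pos [ 0.5679 -0.2289  0.151 ] yaw -84.05 z [-4.e-04  2.e-04 -1.e+00] F [-0.09 -0.09 -0.21] M [ 0.04 -0.01 -0.02] w 0.0552 q [-33.   32.3  72.1  -0.   75.7  51. ]
```

View pics/wrist2.png

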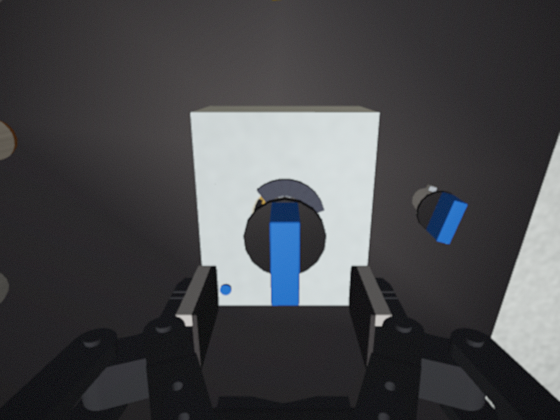

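```bash
python3 - <<'E'
from h import *
r=pickle.load(open("wrist2.pkl","rb")); p=r["pixels"].astype(int)
for y in (230,250,262,285,298):
    b=p[y,:,0]-p[y,:,2]; print(y,[(x,int(b[x])) for x in (*range(266,275),*range(295,304))])
b=p[:,285,0]-p[:,285,2]; g=p[:,285].sum(1); print([(y,int(b[y]),int(g[y])) for y in (*range(214,226),*range(298,310))])
P=plane(r,[[285,221.],[285,304.]],.126); print(P,P.mean(0))
# finger inner edges
for y in (275,290): print(p[y,200:225].sum(1).tolist(),p[y,345:370].sum(1).tolist())
E
```

```text
230 [(266, -2), (267, -6), (268, 14), (269, 82), (270, 137), (271, 153), (272, 153), (273, 152), (274, 150), (295, 152), (296, 151), (297, 155), (298, 154), (299, 133), (300, 61), (301, -2), (302, -5), (303, -1)]
250 [(266, -2), (267, -3), (268, 2), (269, 51), (270, 123), (271, 152), (272, 157), (273, 156), (274, 155), (295, 151), (296, 153), (297, 155), (298, 152), (299, 131), (300, 53), (301, -6), (302, -3), (303, -3)]
262 [(266, -1), (267, 0), (268, -5), (269, 31), (270, 107), (271, 147), (272, 156), (273, 156), (274, 155), (295, 156), (296, 154), (297, 154), (298, 152), (299, 127), (300, 48), (301, -6), (302, -1), (303, -2)]
285 [(266, 8), (267, 8), (268, 6), (269, 4), (270, 21), (271, 99), (272, 161), (273, 160), (274, 157), (295, 156), (296, 161), (297, 161), (298, 107), (299, 26), (300, 4), (301, 5), (302, 8), (303, 7)]
298 [(266, 7), (267, 7), (268, 7), (269, 6), (270, 11), (271, 70), (272, 160), (273, 161), (274, 159), (295, 159), (296, 162), (297, 155), (298, 96), (299, 24), (300, 5), (301, 6), (302, 7), (303, 7)]
[(214, 68, 149), (215, 73, 142), (216, 69, 148), (217, 67, 1
[... 213 characters left out ...]
60, 356), (303, 162, 354), (304, 150, 335), (305, 106, 268), (306, 28, 173), (307, -6, 131), (308, -1, 132), (309, 0, 143)]
[[ 0.58934412 -0.22778001  0.126     ]
 [ 0.54643755 -0.23226586  0.126     ]] [ 0.56789084 -0.23002294  0.126     ]
[252, 253, 256, 256, 260, 255, 231, 150, 85, 54, 56, 69, 51, 42, 45, 66, 244, 501, 639, 648, 639, 636, 635, 636, 635] [654, 653, 656, 657, 609, 389, 105, 44, 43, 77, 61, 53, 59, 62, 112, 198, 248, 259, 255, 258, 252, 254, 257, 259, 253]
[240, 174, 81, 54, 54, 49, 47, 53, 55, 60, 53, 47, 52, 61, 53, 33, 55, 252, 486, 585, 466, 351, 350, 360, 359] [644, 644, 650, 603, 376, 102, 39, 55, 66, 48, 55, 51, 68, 65, 48, 56, 62, 61, 49, 61, 114, 195, 247, 259, 251]
```

Call:
jog_arm(dr=[[0, 0, 0], [0, 0, 0], [0, 0, 0], [0, 0, 0], [0, 0, 0], [0, 0, 0], [0, 0, 0], [0, 0, 0], [0, 0, 0], [0, 0, 0]], slide=[[0.001, 0, 0.006], [0, 0, 0.006], [0, 0, 0.006], [0, 0, 0.006], [0, 0, 0.006], [0, 0, 0.005], [0, 0, 0.003], [0, 0, 0.002], [0, 0, 0.001], [0, 0, 0]], gripper=[0.3, 0.3, 0.2, 0.1, 0, -0.1, -0.2, -0.2, -0.2, -0.2], force=80)

```text
time_s: 4.3
position: [0.5681, -0.2299, 0.1104]
tool_rot: [[0.104, -0.995, 0.0], [-0.995, -0.104, -0.0], [0.0, -0.0, -1.0]]
ft_force: [-0.3, 0.1, 0.7]
grip_width: 0.0344
```

```bash
python3 st.py 3 wrist
```

```text
t 4.3 pos [ 0.5681 -0.2299  0.1104] yaw -84.05 z [ 1.e-04 -1.e-04 -1.e+00] F [-0.34  0.08  0.68] M [-0.01  0.07 -0.03] w 0.0344 q [-33.1  34.7  75.    0.   70.4  51. ]
```

View pics/wrist3.png

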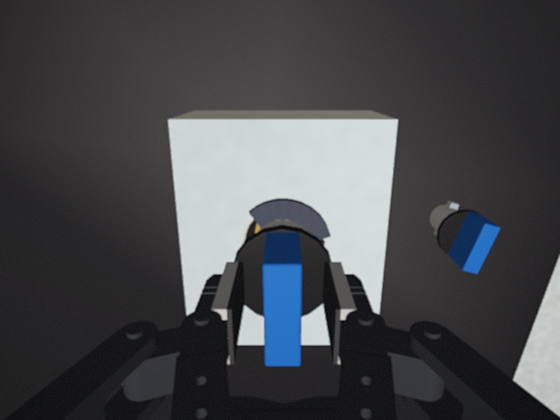

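Call:
jog_arm(dr=[[0, 0, 0], [0, 0, 0], [0, 0, 0], [0, 0, 0], [0, 0, 0], [0, 0, 0], [0, 0, 0], [0, 0, 0], [0, 0, 0], [0, 0, 0]], slide=[[0, 0, 0], [0, 0, 0], [0, 0, 0], [0, 0, 0], [0, 0, 0], [0, 0, 0], [0, 0, 0], [0, 0, 0], [0, 0, 0], [0, 0, 0]], gripper=[-0.4, -0.6, -0.7, -0.8, -1, -1, -1, -1, -1, -1], force=80)

```text
time_s: 5.35
position: [0.5681, -0.2298, 0.1106]
tool_rot: [[0.104, -0.995, 0.0], [-0.995, -0.104, 0.0], [-0.0, -0.0, -1.0]]
ft_force: [-1.2, 2.9, 5.8]
grip_width: 0.0123
```

```bash
python3 st.py 4
```

```text
t 5.35 pos [ 0.5681 -0.2298  0.1106] yaw -84.05 z [ 3.e-04  1.e-04 -1.e+00] F [-1.21  2.88  5.78] M [ 0.51  0.2  -0.01] w 0.0123 q [-33.1  34.7  74.9   0.   70.4  51. ]
```

Call:
jog_arm(dr=[[0, 0, 0], [0, 0, 0], [0, 0, 0], [0, 0, 0], [0, 0, 0], [0, 0, 0], [0, 0, 0], [0, 0, 0], [0, 0, 0], [0, 0, 0]], slide=[[0, 0, 0.0006], [0, 0, 0.0006], [0, 0, 0.0006], [0, 0, 0.0006], [0, 0, 0.0006], [0, 0, 0.0006], [0, 0, 0.0006], [0, 0, 0.0006], [0, 0, 0.0006], [0, 0, 0.0006]], gripper=[-1, -1, -1, -1, -1, -1, -1, -1, -1, -1])

```text
time_s: 6.35
position: [0.5682, -0.2298, 0.1049]
tool_rot: [[0.104, -0.995, 0.001], [-0.995, -0.104, -0.0], [0.0, -0.001, -1.0]]
ft_force: [-0.3, 2.7, 6.8]
grip_width: 0.0129
```

```bash
python3 st.py 5
```

```text
t 6.35 pos [ 0.5682 -0.2298  0.1049] yaw -84.05 z [ 6.e-04 -1.e-04 -1.e+00] F [-0.28  2.7   6.81] M [ 0.54  0.3  -0.04] w 0.0129 q [-33.1  35.   75.3   0.   69.6  51. ]
```

Call:
jog_arm(dr=[[0, 0, 0], [0, 0, 0], [0, 0, 0], [0, 0, 0], [0, 0, 0], [0, 0, 0], [0, 0, 0], [0, 0, 0], [0, 0, 0], [0, 0, 0]], slide=[[0, 0, 0.0003], [0, 0, 0.0003], [0, 0, 0.0003], [0, 0, 0.0003], [0, 0, 0.0003], [0, 0, 0.0002], [0, 0, 0], [0, 0, 0], [0, 0, 0], [0, 0, 0]], gripper=[-1, -1, -1, -1, -1, -1, -1, -1, -1, -1])

```text
time_s: 7.35
position: [0.5682, -0.2298, 0.1033]
tool_rot: [[0.104, -0.995, 0.001], [-0.995, -0.104, -0.0], [0.0, -0.001, -1.0]]
ft_force: [-1.3, 2.4, 7.8]
grip_width: 0.0123
```

```bash
python3 st.py 6 side scene; python3 - <<'E'
from h import *
a=pickle.load(open("side6.pkl","rb"))["pixels"][130:230,250:350]; b=pickle.load(open("scene6.pkl","rb"))["pixels"][170:290,110:230]
cv2.imwrite("pics/c6.png",np.hstack([cv2.resize(a,(400,400)),cv2.resize(b,(400,400))]))
E
```

```text
t 7.35 pos [ 0.5682 -0.2298  0.1033] yaw -84.05 z [ 6.e-04 -2.e-04 -1.e+00] F [-1.31  2.38  7.84] M [0.56 0.36 0.01] w 0.0123 q [-33.1  35.1  75.4   0.   69.4  51. ]
```

View pics/c6.png

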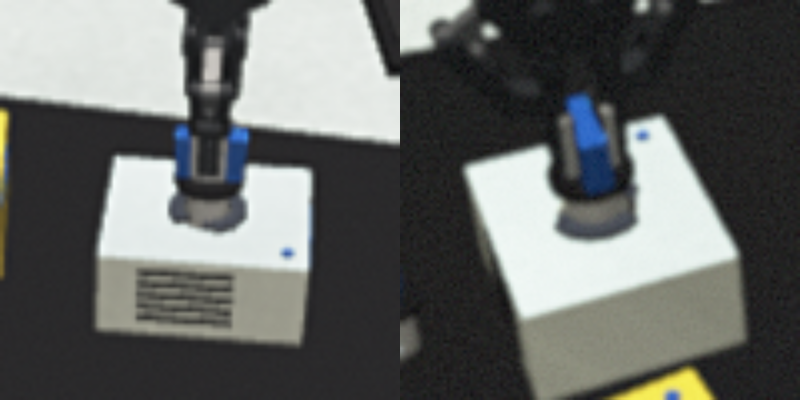

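Call:
jog_arm(dr=[[0, 0, 0], [0, 0, 0], [0, 0, 0], [0, 0, 0], [0, 0, 0], [0, 0, 0], [0, 0, 0], [0, 0, 0], [0, 0, 0], [0, 0, 0]], slide=[[0, 0, 0.0001], [0, 0, 0.0001], [0, 0, 0.0001], [0, 0, 0.0001], [0, 0, 0.0001], [0, 0, 0.0001], [0, 0, 0.0001], [0, 0, 0], [0, 0, 0], [0, 0, 0]], gripper=[-1, -1, -1, -1, -1, -1, -1, -1, -1, -1])

```text
time_s: 8.45
position: [0.5682, -0.2297, 0.1026]
tool_rot: [[0.104, -0.995, 0.001], [-0.995, -0.104, -0.0], [0.0, -0.001, -1.0]]
ft_force: [-1.6, 3.1, 7.8]
grip_width: 0.0125
```

Call:
jog_arm(dr=[[0, 0, 0], [0, 0, 0], [0, 0, 0], [0, 0, 0], [0, 0, 0], [0, 0, 0], [0, 0, 0], [0, 0, 0], [0, 0, 0], [0, 0, 0]], slide=[[0, 0, 0.0001], [0, 0, 0.0001], [0, 0, 0.0001], [0, 0, 0.0001], [0, 0, 0.0001], [0, 0, 0.0001], [0, 0, 0.0001], [0, 0, 0.0001], [0, 0, 0], [0, 0, 0]], gripper=[-1, -1, -1, -1, -1, -1, -1, -1, -1, -1])

```text
time_s: 9.45
position: [0.5682, -0.2298, 0.1018]
tool_rot: [[0.104, -0.995, 0.001], [-0.995, -0.104, -0.0], [0.0, -0.001, -1.0]]
ft_force: [-1.6, 3.7, 7.6]
grip_width: 0.0126
```

Call:
jog_arm(dr=[[0, 0, 0], [0, 0, 0], [0, 0, 0], [0, 0, 0], [0, 0, 0], [0, 0, 0], [0, 0, 0], [0, 0, 0], [0, 0, 0], [0, 0, 0]], slide=[[0, 0, 0.0001], [0, 0, 0.0001], [0, 0, 0.0001], [0, 0, 0.0001], [0, 0, 0.0001], [0, 0, 0.0001], [0, 0, 0.0001], [0, 0, 0.0001], [0, 0, 0], [0, 0, 0]], gripper=[-1, -1, -1, -1, -1, -1, -1, -1, -1, -1])

```text
time_s: 10.45
position: [0.5682, -0.2298, 0.101]
tool_rot: [[0.104, -0.995, 0.001], [-0.995, -0.104, -0.0], [0.0, -0.001, -1.0]]
ft_force: [-0.6, 2.5, 8.1]
grip_width: 0.0129
```

Call:
jog_arm(dr=[[0, 0, 0], [0, 0, 0], [0, 0, 0], [0, 0, 0], [0, 0, 0], [0, 0, 0], [0, 0, 0], [0, 0, 0], [0, 0, 0], [0, 0, 0]], slide=[[0, 0, 0.0001], [0, 0, 0.0001], [0, 0, 0.0001], [0, 0, 0.0001], [0, 0, 0.0001], [0, 0, 0.0001], [0, 0, 0.0001], [0, 0, 0.0001], [0, 0, 0], [0, 0, 0]], gripper=[-1, -1, -1, -1, -1, -1, -1, -1, -1, -1])

```text
time_s: 11.45
position: [0.5682, -0.2298, 0.1003]
tool_rot: [[0.104, -0.995, 0.001], [-0.995, -0.104, -0.0], [0.0, -0.001, -1.0]]
ft_force: [-1.3, 3.6, 8.9]
grip_width: 0.0127
```

Call:
jog_arm(dr=[[0, 0, 0], [0, 0, 0], [0, 0, 0], [0, 0, 0], [0, 0, 0], [0, 0, 0], [0, 0, 0], [0, 0, 0], [0, 0, 0], [0, 0, 0]], slide=[[0, 0, 0.0001], [0, 0, 0.0001], [0, 0, 0.0001], [0, 0, 0.0001], [0, 0, 0.0001], [0, 0, 0.0001], [0, 0, 0.0001], [0, 0, 0], [0, 0, 0], [0, 0, 0]], gripper=[-1, -1, -1, -1, -1, -1, -1, -1, -1, -1])

```text
time_s: 12.45
position: [0.5682, -0.2298, 0.0996]
tool_rot: [[0.104, -0.995, 0.001], [-0.995, -0.104, -0.0], [0.0, -0.001, -1.0]]
ft_force: [-2.1, 1.9, 8.7]
grip_width: 0.0128
```

Call:
jog_arm(dr=[[0, 0, 0], [0, 0, 0], [0, 0, 0], [0, 0, 0], [0, 0, 0], [0, 0, 0], [0, 0, 0], [0, 0, 0], [0, 0, 0], [0, 0, 0]], slide=[[0, 0, 0.0001], [0, 0, 0.0001], [0, 0, 0.0001], [0, 0, 0.0001], [0, 0, 0.0001], [0, 0, 0.0001], [0, 0, 0.0001], [0, 0, 0.0001], [0, 0, 0], [0, 0, 0]], gripper=[-1, -1, -1, -1, -1, -1, -1, -1, -1, -1])

```text
time_s: 13.45
position: [0.5682, -0.2298, 0.0988]
tool_rot: [[0.104, -0.995, 0.001], [-0.995, -0.104, -0.0], [0.0, -0.001, -1.0]]
ft_force: [-2.0, 2.5, 8.3]
grip_width: 0.0126
```

Call:
jog_arm(dr=[[0, 0, 0], [0, 0, 0], [0, 0, 0], [0, 0, 0], [0, 0, 0], [0, 0, 0], [0, 0, 0], [0, 0, 0], [0, 0, 0], [0, 0, 0]], slide=[[0, 0, 0.0001], [0, 0, 0.0001], [0, 0, 0.0001], [0, 0, 0.0001], [0, 0, 0.0001], [0, 0, 0.0001], [0, 0, 0.0001], [0, 0, 0.0001], [0, 0, 0], [0, 0, 0]], gripper=[-1, -1, -1, -1, -1, -1, -1, -1, -1, -1])

```text
time_s: 14.45
position: [0.5682, -0.2298, 0.098]
tool_rot: [[0.104, -0.995, 0.001], [-0.995, -0.104, -0.0], [0.0, -0.001, -1.0]]
ft_force: [-1.1, 3.1, 8.9]
grip_width: 0.0125
```

Call:
jog_arm(dr=[[0, 0, 0], [0, 0, 0], [0, 0, 0], [0, 0, 0], [0, 0, 0], [0, 0, 0], [0, 0, 0], [0, 0, 0], [0, 0, 0], [0, 0, 0]], slide=[[0, 0, 0.0001], [0, 0, 0.0001], [0, 0, 0.0001], [0, 0, 0.0001], [0, 0, 0.0001], [0, 0, 0.0001], [0, 0, 0.0001], [0, 0, 0.0001], [0, 0, 0], [0, 0, 0]], gripper=[-1, -1, -1, -1, -1, -1, -1, -1, -1, -1])

```text
time_s: 15.45
position: [0.5682, -0.2298, 0.0973]
tool_rot: [[0.104, -0.995, 0.001], [-0.995, -0.104, -0.0], [0.0, -0.001, -1.0]]
ft_force: [-1.8, 3.8, 9.8]
grip_width: 0.0132
```

Call:
jog_arm(dr=[[0, 0, 0], [0, 0, 0], [0, 0, 0], [0, 0, 0], [0, 0, 0], [0, 0, 0], [0, 0, 0], [0, 0, 0], [0, 0, 0], [0, 0, 0]], slide=[[0, 0, 0.0001], [0, 0, 0.0001], [0, 0, 0.0001], [0, 0, 0.0001], [0, 0, 0.0001], [0, 0, 0.0001], [0, 0, 0.0001], [0, 0, 0], [0, 0, 0], [0, 0, 0]], gripper=[-1, -1, -1, -1, -1, -1, -1, -1, -1, -1])

```text
time_s: 16.45
position: [0.5682, -0.2297, 0.0965]
tool_rot: [[0.104, -0.995, 0.001], [-0.995, -0.104, -0.0], [0.0, -0.001, -1.0]]
ft_force: [-1.8, 2.9, 9.1]
grip_width: 0.013
```

Call:
jog_arm(dr=[[0, 0, 0], [0, 0, 0], [0, 0, 0], [0, 0, 0], [0, 0, 0], [0, 0, 0], [0, 0, 0], [0, 0, 0], [0, 0, 0], [0, 0, 0]], slide=[[0, 0, 0.0001], [0, 0, 0.0001], [0, 0, 0.0001], [0, 0, 0.0001], [0, 0, 0.0001], [0, 0, 0.0001], [0, 0, 0.0001], [0, 0, 0.0001], [0, 0, 0], [0, 0, 0]], gripper=[-1, -1, -1, -1, -1, -1, -1, -1, -1, -1])

```text
time_s: 17.45
position: [0.5682, -0.2298, 0.0958]
tool_rot: [[0.104, -0.995, 0.001], [-0.995, -0.104, -0.0], [0.0, -0.001, -1.0]]
ft_force: [-1.2, 2.8, 9.9]
grip_width: 0.0128
```

Call:
jog_arm(dr=[[0, 0, 0], [0, 0, 0], [0, 0, 0], [0, 0, 0], [0, 0, 0], [0, 0, 0], [0, 0, 0], [0, 0, 0], [0, 0, 0], [0, 0, 0]], slide=[[0, 0, 0.0001], [0, 0, 0.0001], [0, 0, 0.0001], [0, 0, 0.0001], [0, 0, 0.0001], [0, 0, 0.0001], [0, 0, 0.0001], [0, 0, 0.0001], [0, 0, 0], [0, 0, 0]], gripper=[-1, -1, -1, -1, -1, -1, -1, -1, -1, -1])

```text
time_s: 18.45
position: [0.5682, -0.2298, 0.095]
tool_rot: [[0.104, -0.995, 0.001], [-0.995, -0.104, -0.0], [0.0, -0.001, -1.0]]
ft_force: [-1.3, 2.7, 10.2]
grip_width: 0.0127
```

Call:
jog_arm(dr=[[0, 0, 0], [0, 0, 0], [0, 0, 0], [0, 0, 0], [0, 0, 0], [0, 0, 0], [0, 0, 0], [0, 0, 0], [0, 0, 0], [0, 0, 0]], slide=[[0, 0, 0.0001], [0, 0, 0.0001], [0, 0, 0.0001], [0, 0, 0.0001], [0, 0, 0.0001], [0, 0, 0.0001], [0, 0, 0.0001], [0, 0, 0.0001], [0, 0, 0], [0, 0, 0]], gripper=[-1, -1, -1, -1, -1, -1, -1, -1, -1, -1])

```text
time_s: 19.45
position: [0.5682, -0.2298, 0.0943]
tool_rot: [[0.104, -0.995, 0.001], [-0.995, -0.104, -0.0], [0.0, -0.001, -1.0]]
ft_force: [-2.2, 3.1, 10.0]
grip_width: 0.0126
```

Call:
jog_arm(dr=[[0, 0, 0], [0, 0, 0], [0, 0, 0], [0, 0, 0], [0, 0, 0], [0, 0, 0], [0, 0, 0], [0, 0, 0], [0, 0, 0], [0, 0, 0]], slide=[[0, 0, 0.0001], [0, 0, 0.0001], [0, 0, 0.0001], [0, 0, 0.0001], [0, 0, 0.0001], [0, 0, 0.0001], [0, 0, 0.0001], [0, 0, 0], [0, 0, 0], [0, 0, 0]], gripper=[-1, -1, -1, -1, -1, -1, -1, -1, -1, -1])

```text
time_s: 20.45
position: [0.5682, -0.2298, 0.0936]
tool_rot: [[0.104, -0.995, 0.001], [-0.995, -0.104, -0.0], [0.0, -0.001, -1.0]]
ft_force: [-2.7, 2.6, 9.6]
grip_width: 0.0127
```

Call:
jog_arm(dr=[[0, 0, 0], [0, 0, 0], [0, 0, 0], [0, 0, 0], [0, 0, 0], [0, 0, 0], [0, 0, 0], [0, 0, 0], [0, 0, 0], [0, 0, 0]], slide=[[0, 0, 0.0001], [0, 0, 0.0001], [0, 0, 0.0001], [0, 0, 0.0001], [0, 0, 0.0001], [0, 0, 0.0001], [0, 0, 0.0001], [0, 0, 0.0001], [0, 0, 0], [0, 0, 0]], gripper=[-1, -1, -1, -1, -1, -1, -1, -1, -1, -1])

```text
time_s: 21.45
position: [0.5682, -0.2298, 0.0928]
tool_rot: [[0.104, -0.995, 0.001], [-0.995, -0.104, -0.0], [0.0, -0.001, -1.0]]
ft_force: [-1.8, 3.1, 10.0]
grip_width: 0.0124
```

Call:
jog_arm(dr=[[0, 0, 0], [0, 0, 0], [0, 0, 0], [0, 0, 0], [0, 0, 0], [0, 0, 0], [0, 0, 0], [0, 0, 0], [0, 0, 0], [0, 0, 0]], slide=[[0, 0, 0.0001], [0, 0, 0.0001], [0, 0, 0.0001], [0, 0, 0.0001], [0, 0, 0.0001], [0, 0, 0.0001], [0, 0, 0.0001], [0, 0, 0.0001], [0, 0, 0], [0, 0, 0]], gripper=[-1, -1, -1, -1, -1, -1, -1, -1, -1, -1])

```text
time_s: 22.45
position: [0.5682, -0.2298, 0.092]
tool_rot: [[0.104, -0.995, 0.001], [-0.995, -0.104, -0.0], [0.0, -0.001, -1.0]]
ft_force: [-1.2, 3.0, 10.0]
grip_width: 0.0127
```

Call:
jog_arm(dr=[[0, 0, 0], [0, 0, 0], [0, 0, 0], [0, 0, 0], [0, 0, 0], [0, 0, 0], [0, 0, 0], [0, 0, 0], [0, 0, 0], [0, 0, 0]], slide=[[0, 0, 0.0001], [0, 0, 0.0001], [0, 0, 0.0001], [0, 0, 0.0001], [0, 0, 0.0001], [0, 0, 0.0001], [0, 0, 0.0001], [0, 0, 0.0001], [0, 0, 0], [0, 0, 0]], gripper=[-1, -1, -1, -1, -1, -1, -1, -1, -1, -1])

```text
time_s: 23.45
position: [0.5682, -0.2298, 0.0912]
tool_rot: [[0.104, -0.995, 0.001], [-0.995, -0.104, -0.0], [0.0, -0.001, -1.0]]
ft_force: [-2.2, 4.4, 10.1]
grip_width: 0.0126
```

Call:
jog_arm(dr=[[0, 0, 0], [0, 0, 0], [0, 0, 0], [0, 0, 0], [0, 0, 0], [0, 0, 0], [0, 0, 0], [0, 0, 0], [0, 0, 0], [0, 0, 0]], slide=[[0, 0, 0.0001], [0, 0, 0.0001], [0, 0, 0.0001], [0, 0, 0.0001], [0, 0, 0.0001], [0, 0, 0.0001], [0, 0, 0.0001], [0, 0, 0.0001], [0, 0, 0], [0, 0, 0]], gripper=[-1, -1, -1, -1, -1, -1, -1, -1, -1, -1])

```text
time_s: 24.45
position: [0.5682, -0.2298, 0.0905]
tool_rot: [[0.104, -0.995, 0.001], [-0.995, -0.104, -0.0], [0.0, -0.001, -1.0]]
ft_force: [-3.6, 2.3, 11.0]
grip_width: 0.0125
```

Call:
jog_arm(dr=[[0, 0, 0], [0, 0, 0], [0, 0, 0], [0, 0, 0], [0, 0, 0], [0, 0, 0], [0, 0, 0], [0, 0, 0], [0, 0, 0], [0, 0, 0]], slide=[[0, 0, 0.0001], [0, 0, 0.0001], [0, 0, 0.0001], [0, 0, 0.0001], [0, 0, 0.0001], [0, 0, 0.0001], [0, 0, 0.0001], [0, 0, 0], [0, 0, 0], [0, 0, 0]], gripper=[-1, -1, -1, -1, -1, -1, -1, -1, -1, -1])

```text
time_s: 25.45
position: [0.5682, -0.2298, 0.0898]
tool_rot: [[0.104, -0.995, 0.001], [-0.995, -0.104, -0.0], [0.0, -0.001, -1.0]]
ft_force: [-1.7, 3.3, 11.1]
grip_width: 0.0123
```

Call:
jog_arm(dr=[[0, 0, 0], [0, 0, 0], [0, 0, 0], [0, 0, 0], [0, 0, 0], [0, 0, 0], [0, 0, 0], [0, 0, 0], [0, 0, 0], [0, 0, 0]], slide=[[0, 0, 0.0001], [0, 0, 0.0001], [0, 0, 0.0001], [0, 0, 0.0001], [0, 0, 0.0001], [0, 0, 0.0001], [0, 0, 0.0001], [0, 0, 0], [0, 0, 0], [0, 0, 0]], gripper=[-1, -1, -1, -1, -1, -1, -1, -1, -1, -1])

```text
time_s: 26.45
position: [0.5682, -0.2298, 0.0891]
tool_rot: [[0.104, -0.995, 0.001], [-0.995, -0.104, -0.0], [0.001, -0.001, -1.0]]
ft_force: [-2.1, 2.9, 11.9]
grip_width: 0.0126
```

Call:
jog_arm(dr=[[0, 0, 0], [0, 0, 0], [0, 0, 0], [0, 0, 0], [0, 0, 0], [0, 0, 0], [0, 0, 0], [0, 0, 0], [0, 0, 0], [0, 0, 0]], slide=[[0, 0, 0.0001], [0, 0, 0.0001], [0, 0, 0.0001], [0, 0, 0.0001], [0, 0, 0.0001], [0, 0, 0.0001], [0, 0, 0], [0, 0, 0], [0, 0, 0], [0, 0, 0]], gripper=[-1, -1, -1, -1, -1, -1, -1, -1, -1, -1])

```text
time_s: 27.45
position: [0.5682, -0.2298, 0.0886]
tool_rot: [[0.104, -0.995, 0.001], [-0.995, -0.104, -0.0], [0.001, -0.001, -1.0]]
ft_force: [-2.6, 3.1, 12.0]
grip_width: 0.0127
```

Call:
jog_arm(dr=[[0, 0, 0], [0, 0, 0], [0, 0, 0], [0, 0, 0], [0, 0, 0], [0, 0, 0], [0, 0, 0], [0, 0, 0], [0, 0, 0], [0, 0, 0]], slide=[[0, 0, 0.0001], [0, 0, 0.0001], [0, 0, 0.0001], [0, 0, 0.0001], [0, 0, 0.0001], [0, 0, 0.0001], [0, 0, 0], [0, 0, 0], [0, 0, 0], [0, 0, 0]], gripper=[-1, -1, -1, -1, -1, -1, -1, -1, -1, -1])

```text
time_s: 28.45
position: [0.5683, -0.2298, 0.0885]
tool_rot: [[0.104, -0.995, 0.001], [-0.995, -0.104, -0.001], [0.001, -0.001, -1.0]]
ft_force: [-3.8, 3.6, 16.3]
grip_width: 0.0129
```

Call:
jog_arm(dr=[[0, 0, 0], [0, 0, 0], [0, 0, 0], [0, 0, 0], [0, 0, 0], [0, 0, 0], [0, 0, 0], [0, 0, 0], [0, 0, 0], [0, 0, 0]], slide=[[0, 0, 0.0001], [0, 0, 0.0001], [0, 0, 0.0001], [0, 0, 0], [0, 0, 0], [0, 0, 0], [0, 0, 0], [0, 0, 0], [0, 0, 0], [0, 0, 0]], gripper=[-1, -1, -1, -1, -1, -1, -1, -1, -1, -1])

```text
time_s: 29.45
position: [0.5683, -0.2297, 0.0885]
tool_rot: [[0.104, -0.995, 0.001], [-0.995, -0.104, -0.001], [0.001, -0.001, -1.0]]
ft_force: [-3.4, 3.8, 17.7]
grip_width: 0.0127
```

Call:
jog_arm(dr=[[0, 0, 0], [0, 0, 0], [0, 0, 0], [0, 0, 0], [0, 0, 0], [0, 0, 0], [0, 0, 0], [0, 0, 0], [0, 0, 0], [0, 0, 0]], slide=[[0, 0, -0.0005], [0, 0, -0.0005], [0, 0, -0.0005], [0, 0, -0.0005], [0, 0, -0.0005], [0, 0, -0.0005], [0, 0, -0.0005], [0, 0, -0.0004], [0, 0, 0], [0, 0, 0]], gripper=[-1, -1, -1, -1, -1, -1, -1, -1, -1, -1])

```text
time_s: 30.45
position: [0.5682, -0.2298, 0.0915]
tool_rot: [[0.104, -0.995, 0.001], [-0.995, -0.104, -0.0], [0.0, -0.001, -1.0]]
ft_force: [-1.5, 3.7, 9.4]
grip_width: 0.0126
```

```bash
python3 st.py 7
```

```text
t 30.45 pos [ 0.5682 -0.2298  0.0915] yaw -84.05 z [ 9.e-04 -4.e-04 -1.e+00] F [-1.5   3.7   9.43] M [ 0.69  0.52 -0.  ] w 0.0126 q [-33.1  35.9  76.2   0.   67.9  51. ]
```

Call:
jog_arm(dr=[[0, 0, -0.04], [0, 0, -0.05], [0, 0, -0.05], [0, 0, -0.05], [0, 0, -0.05], [0, 0, -0.05], [0, 0, -0.05], [0, 0, -0.05], [0, 0, -0.05], [0, 0, 0]], slide=[[0, 0, 0], [0, 0, 0], [0, 0, 0], [0, 0, 0], [0, 0, 0], [0, 0, 0], [0, 0, 0], [0, 0, 0], [0, 0, 0], [0, 0, 0]], gripper=[-1, -1, -1, -1, -1, -1, -1, -1, -1, -1])

```text
time_s: 31.45
position: [0.5687, -0.2303, 0.0918]
tool_rot: [[0.519, -0.855, 0.002], [-0.855, -0.519, -0.002], [0.003, -0.001, -1.0]]
ft_force: [-0.4, 1.4, 9.3]
grip_width: 0.0129
```

```bash
python3 st.py 8
```

```text
t 31.45 pos [ 0.5687 -0.2303  0.0918] yaw -58.77 z [ 0.0024 -0.0016 -1.    ] F [-0.38  1.36  9.27] M [ 0.34  0.18 -0.03] w 0.0129 q [-33.1  35.9  76.1   0.   67.8  25.7]
```

Call:
jog_arm(dr=[[0, 0, -0.05], [0, 0, -0.05], [0, 0, -0.05], [0, 0, -0.05], [0, 0, -0.06], [0, 0, -0.06], [0, 0, -0.06], [0, 0, -0.06], [0, 0, -0.06], [0, 0, -0.06]], slide=[[0, 0, 0.0003], [0, 0, 0], [0, 0, 0], [0, 0, 0], [0, 0, 0], [0, 0, 0], [0, 0, 0], [0, 0, 0], [0, 0, 0], [0, 0, 0]], gripper=[-1, -1, -1, -1, -1, -1, -1, -1, -1, -1])

```text
time_s: 32.45
position: [0.5683, -0.2301, 0.0913]
tool_rot: [[0.894, -0.448, 0.001], [-0.448, -0.894, -0.001], [0.002, 0.0, -1.0]]
ft_force: [-2.1, 1.9, 10.9]
grip_width: 0.0128
```

```bash
python3 st.py 9 scene side; python3 - <<'E'
from h import *
a=pickle.load(open("side9.pkl","rb"))["pixels"][130:230,250:350]; b=pickle.load(open("scene9.pkl","rb"))["pixels"][170:290,110:230]
cv2.imwrite("pics/c9.png",np.hstack([cv2.resize(a,(400,400)),cv2.resize(b,(400,400))]))
E
```

```text
t 32.45 pos [ 0.5683 -0.2301  0.0913] yaw -26.62 z [ 0.0013 -0.001  -1.    ] F [-2.08  1.87 10.9 ] M [ 0.46  0.43 -0.04] w 0.0128 q [-33.1  35.9  76.2  -0.   67.8  -6.5]
```

View pics/c9.png

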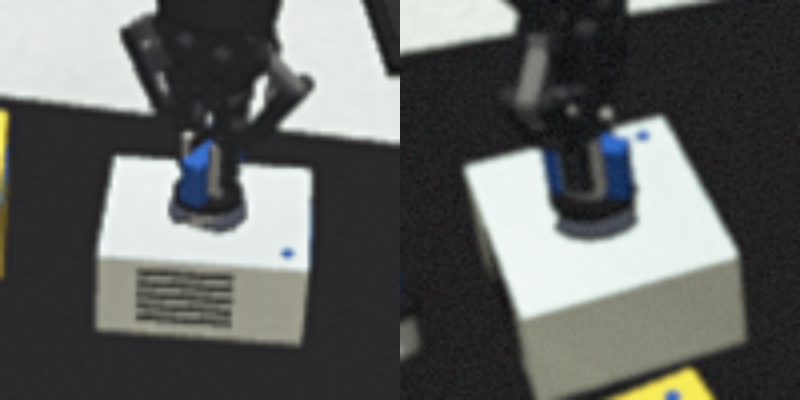

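Call:
jog_arm(dr=[[0, 0, -0.03], [0, 0, -0.03], [0, 0, -0.03], [0, 0, -0.03], [0, 0, -0.03], [0, 0, -0.03], [0, 0, -0.02], [0, 0, -0.02], [0, 0, -0.02], [0, 0, -0.01]], slide=[[0, 0, 0], [0, 0, 0], [0, 0, 0], [0, 0, 0], [0, 0, 0], [0, 0, 0], [0, 0, 0], [0, 0, 0], [0, 0, 0], [0, 0, 0]], gripper=[-1, -1, -1, -1, -1, -1, -1, -1, -1, -1])

```text
time_s: 33.55
position: [0.5679, -0.2301, 0.0912]
tool_rot: [[0.977, -0.215, 0.0], [-0.215, -0.977, -0.001], [0.0, 0.001, -1.0]]
ft_force: [-4.2, 1.4, 12.6]
grip_width: 0.0128
```

```bash
python3 st.py 10
```

```text
t 33.55 pos [ 0.5679 -0.2301  0.0912] yaw -12.42 z [ 1.e-04 -7.e-04 -1.e+00] F [-4.16  1.37 12.59] M [ 0.4   0.89 -0.13] w 0.0128 q [-33.1  35.9  76.2  -0.   67.9 -20.7]
```

Call:
jog_arm(dr=[[0, 0, -0.01], [0, 0, -0.01], [0, 0, -0.01], [0, 0, -0.01], [0, 0, 0], [0, 0, 0], [0, 0, 0], [0, 0, 0], [0, 0, 0], [0, 0, 0]], slide=[[0, 0, 0], [0, 0, 0], [0, 0, 0], [0, 0, 0], [0, 0, 0], [0, 0, 0], [0, 0, 0], [0, 0, 0], [0, 0, 0], [0, 0, 0]], gripper=[-1, -1, -1, -1, -1, -1, -1, -1, -1, -1])

```text
time_s: 34.55
position: [0.5676, -0.2301, 0.0912]
tool_rot: [[0.984, -0.177, -0.001], [-0.177, -0.984, -0.0], [-0.001, 0.001, -1.0]]
ft_force: [-5.4, 0.9, 12.4]
grip_width: 0.0124
```

```bash
python3 st.py 11
```

```text
t 34.55 pos [ 0.5676 -0.2301  0.0912] yaw -10.19 z [-6.e-04 -4.e-04 -1.e+00] F [-5.37  0.94 12.35] M [ 0.42  1.14 -0.4 ] w 0.0124 q [-33.1  35.9  76.2  -0.   67.9 -22.9]
```

Call:
jog_arm(dr=[[0, 0, 0.01], [0, 0, 0], [0, 0, 0], [0, 0, 0], [0, 0, 0], [0, 0, 0], [0, 0, 0], [0, 0, 0], [0, 0, 0], [0, 0, 0]], slide=[[0, 0, -0.001], [0, 0, -0.002], [0, 0, -0.002], [0, 0, -0.002], [0, 0, -0.002], [0, 0, -0.002], [0, 0, -0.002], [0, 0, -0.002], [0, 0, -0.002], [0, 0, -0.002]], gripper=[-1, -1, -1, -1, -1, -1, -1, -1, -1, -1])

```text
time_s: 35.55
position: [0.5676, -0.2299, 0.1087]
tool_rot: [[0.983, -0.186, -0.001], [-0.186, -0.983, 0.0], [-0.002, -0.0, -1.0]]
ft_force: [-4.7, -1.1, -3.5]
grip_width: 0.0123
```

```bash
python3 st.py 12
```

```text
t 35.55 pos [ 0.5676 -0.2299  0.1087] yaw -10.71 z [-1.5e-03  3.0e-04 -1.0e+00] F [-4.71 -1.12 -3.53] M [-0.4   0.98 -0.3 ] w 0.0123 q [-33.1  34.8  75.1  -0.   70.2 -22.4]
```

Call:
jog_arm(dr=[[0, 0, 0.01], [0, 0, 0.01], [0, 0, 0.01], [0, 0, 0], [0, 0, 0], [0, 0, 0], [0, 0, 0], [0, 0, 0], [0, 0, 0], [0, 0, 0]], slide=[[0, 0, 0], [0, 0, 0], [0, 0, 0], [0, 0, 0], [0, 0, 0], [0, 0, 0], [0, 0, 0], [0, 0, 0], [0, 0, 0], [0, 0, 0]], gripper=[-1, -1, -1, -1, -1, -1, -1, -1, -1, -1])

```text
time_s: 36.55
position: [0.5679, -0.2298, 0.1098]
tool_rot: [[0.977, -0.215, -0.0], [-0.215, -0.977, -0.0], [-0.0, 0.0, -1.0]]
ft_force: [-6.1, -0.6, 4.4]
grip_width: 0.0126
```

```bash
python3 st.py 13 side; python3 - <<'E'
from h import *
a=pickle.load(open("side13.pkl","rb"))["pixels"][120:220,250:350]
cv2.imwrite("pics/c13.png",cv2.resize(a,(500,500)))
E
```

```text
t 36.55 pos [ 0.5679 -0.2298  0.1098] yaw -12.4 z [-1.e-04 -4.e-04 -1.e+00] F [-6.1  -0.64  4.36] M [-0.09  1.29 -0.03] w 0.0126 q [-33.1  34.7  75.   -0.   70.3 -20.7]
```

View pics/c13.png

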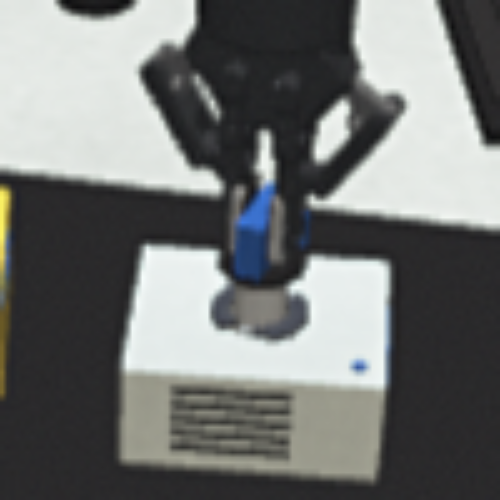

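Call:
jog_arm(dr=[[0, 0, 0], [0, 0, 0], [0, 0, 0], [0, 0, 0], [0, 0, 0], [0, 0, 0], [0, 0, 0], [0, 0, 0], [0, 0, 0], [0, 0, 0]], slide=[[-0.0003, 0, 0], [-0.0003, 0, -0.001], [0, 0, -0.002], [0, 0, -0.002], [0, 0, -0.002], [0, 0, -0.002], [0, 0, -0.002], [0, 0, -0.002], [0, 0, -0.002], [0, 0, -0.002]], gripper=[-1, -1, -1, -1, -1, -1, -1, -1, -1, -1])

```text
time_s: 37.6
position: [0.5676, -0.2297, 0.1262]
tool_rot: [[0.977, -0.215, 0.0], [-0.215, -0.977, 0.0], [0.0, -0.0, -1.0]]
ft_force: [-0.8, 0.0, -0.5]
grip_width: 0.0125
```

```bash
python3 st.py 14
```

```text
t 37.6 pos [ 0.5676 -0.2297  0.1262] yaw -12.43 z [ 1.e-04  1.e-04 -1.e+00] F [-0.82  0.03 -0.47] M [ 0.01  0.06 -0.02] w 0.0125 q [-33.1  33.7  74.    0.   72.4 -20.7]
```

Call:
jog_arm(dr=[[0, 0, 0], [0, 0, 0], [0, 0, 0], [0, 0, 0], [0, 0, 0], [0, 0, 0], [0, 0, 0], [0, 0, 0], [0, 0, 0], [0, 0, 0]], slide=[[0, 0, -0.006], [0, 0, -0.01], [0, 0, -0.012], [0, 0, -0.012], [0, 0, -0.01], [-0.006, -0.013, 0], [-0.01, -0.024, 0], [-0.012, -0.029, 0], [-0.012, -0.029, 0], [-0.012, -0.029, 0]], gripper=[-1, -1, -1, -1, -1, -1, -1, -1, -1, -1])

```text
time_s: 38.6
position: [0.5424, -0.0953, 0.1758]
tool_rot: [[0.977, -0.215, -0.001], [-0.215, -0.977, 0.001], [-0.001, -0.0, -1.0]]
ft_force: [0.6, 0.6, -0.8]
grip_width: 0.0126
```

Call:
jog_arm(dr=[[0, 0, 0], [0, 0, 0], [0, 0, 0], [0, 0, 0], [0, 0, 0], [0, 0, 0], [0, 0, 0], [0, 0, 0], [0, 0, 0], [0, 0, 0]], slide=[[-0.012, -0.029, 0], [-0.012, -0.029, 0], [-0.012, -0.029, 0], [-0.012, -0.029, 0], [-0.012, -0.029, 0], [-0.012, -0.029, 0], [-0.012, -0.029, 0], [-0.012, -0.025, 0], [-0.008, -0.016, 0], [-0.004, -0.008, 0]], gripper=[-1, -1, -1, -1, -1, -1, -1, -1, -1, -1])

```text
time_s: 39.6
position: [0.4908, 0.1737, 0.1759]
tool_rot: [[0.977, -0.213, -0.001], [-0.213, -0.977, 0.0], [-0.001, -0.0, -1.0]]
ft_force: [0.3, -0.3, -1.4]
grip_width: 0.0128
```

```bash
python3 st.py 15 wrist side
```

```text
t 39.6 pos [0.4908 0.1737 0.1759] yaw -12.31 z [-8.e-04  2.e-04 -1.e+00] F [ 0.29 -0.32 -1.38] M [-0.    0.02 -0.01] w 0.0128 q [ 6.4 22.3 85.3  0.  72.4 18.8]
```

View pics/wrist15.png

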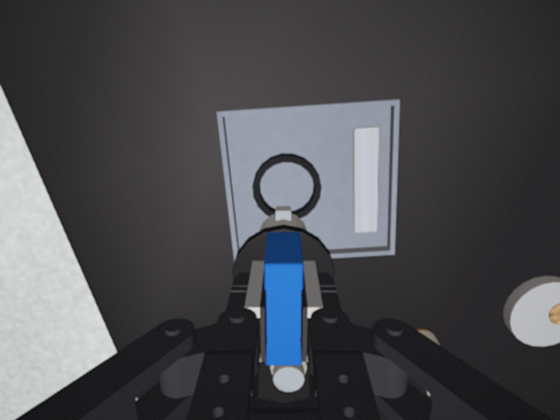

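View pics/side15.png

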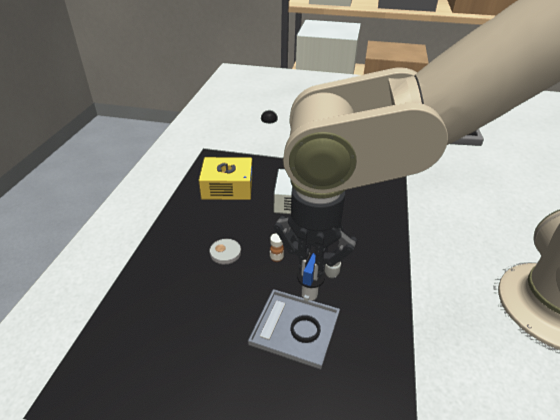

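```bash
python3 - <<'E'
from h import *
r=pickle.load(open("wrist15.pkl","rb")); g=cv2.cvtColor(r["pixels"],cv2.COLOR_BGR2GRAY)[145:230,240:335]
m=(g<60).astype(np.uint8); m[62:]=0
cs,hi=cv2.findContours(m,cv2.RETR_CCOMP,1)
for c in cs:
    if len(c)>40:
        # inner/outer by size
        el=cv2.fitEllipse(c); print(len(c),np.array(el[0])+[240,145],el[1:],cv2.boundingRect(c))
# bottom inner edge: dark->grey; row scans
gg=cv2.cvtColor(r["pixels"],cv2.COLOR_BGR2GRAY)
print(gg[185,245:330].tolist()); print(gg[148:205,287].tolist())
for z in (.016,.004):
  print(z,proj(r,[[.492,.172,z],[.4908,.1737,z]]),plane(r,[[253.5,185],[320.5,185],[287,152.5]],z))
E
```

```text
266 [286.29798508 185.7068634 ] ((59.10284423828125, 62.274574279785156), 87.65019989013672) (13, 9, 67, 53)
[159, 160, 160, 159, 161, 162, 153, 116, 61, 38, 42, 45, 40, 42, 70, 127, 160, 164, 162, 161, 162, 160, 161, 161, 161, 162, 160, 160, 160, 160, 161, 161, 160, 160, 160, 160, 159, 160, 159, 160, 160, 160, 160, 160, 161, 161, 161, 159, 161, 161, 159, 158, 158, 159, 159, 159, 159, 160, 160, 159, 159, 161, 160, 160, 159, 160, 160, 150, 110, 54, 39, 44, 46, 44, 44, 74, 125, 156, 159, 157, 157, 156, 156, 155, 155]
[159, 160, 159, 160, 150, 115, 52, 24, 41, 43, 41, 43, 41, 66, 118, 154, 162, 160, 162, 162, 162, 161, 161, 159, 160, 158, 160, 159, 159, 159, 159, 159, 161, 161, 161, 160, 161, 160, 160, 160, 160, 160, 159, 159, 160, 158, 159, 159, 158, 159, 158, 158, 158, 159, 158, 160, 159]
0.016 [[285.69587382 187.69538225]
 [283.80627988 186.02991981]] [[0.46697997 0.17981175 0.016     ]
 [0.52004715 0.16817045 0.016     ]
 [0.49912041 0.19992473 0.016     ]]
0.004 [[285.61387203 183.81265225]
 [283.79283779 182.20220353]] [[0.46529387 0.1767966  0.004     ]
 [0.52054915 0.16467529 0.004     ]
 [0.49875954 0.19773888 0.004     ]]
```

Call:
jog_arm(dr=[[0, 0, 0], [0, 0, 0], [0, 0, 0], [0, 0, 0], [0, 0, 0], [0, 0, 0], [0, 0, 0], [0, 0, 0], [0, 0, 0], [0, 0, 0]], slide=[[0.001, 0.0005, 0.006], [0.001, 0.0005, 0.012], [0, 0, 0.013], [0, 0, 0.013], [0, 0, 0.013], [0, 0, 0.012], [0, 0, 0.009], [0, 0, 0.006], [0, 0, 0.003], [0, 0, 0]], gripper=[-1, -1, -1, -1, -1, -1, -1, -1, -1, -1])

```text
time_s: 40.7
position: [0.494, 0.1703, 0.089]
tool_rot: [[0.976, -0.216, -0.0], [-0.216, -0.976, -0.0], [-0.0, 0.0, -1.0]]
ft_force: [-0.0, -0.1, -1.2]
grip_width: 0.0128
```

```bash
python3 st.py 16 wrist side; python3 - <<'E'
from h import *
a=pickle.load(open("side16.pkl","rb"))["pixels"][240:370,240:350]; b=pickle.load(open("wrist16.pkl","rb"))["pixels"][60:300,160:420]
cv2.imwrite("pics/c16.png",np.hstack([cv2.resize(a,(406,480)),cv2.resize(b,(390,480)[:2])]))
E
```

```text
t 40.7 pos [0.494  0.1703 0.089 ] yaw -12.45 z [-2.e-04 -0.e+00 -1.e+00] F [-0.02 -0.1  -1.25] M [ 0.03 -0.01 -0.  ] w 0.0128 q [ 6.  28.7 91.5 -0.  59.8 18.5]
```

View pics/c16.png

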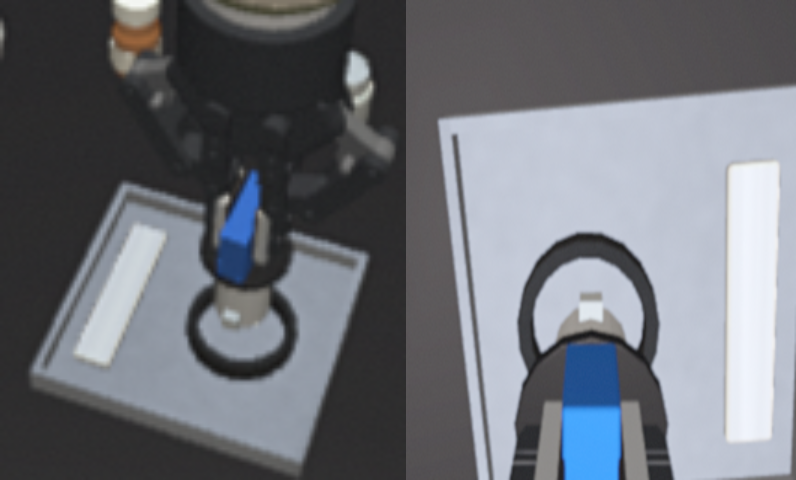

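Call:
jog_arm(dr=[[0, 0, 0], [0, 0, 0], [0, 0, 0], [0, 0, 0], [0, 0, 0], [0, 0, 0], [0, 0, 0], [0, 0, 0], [0, 0, 0], [0, 0, 0]], slide=[[-0.0007, -0.0005, 0], [-0.0007, -0.0005, 0.001], [0, 0, 0.002], [0, 0, 0.003], [0, 0, 0.003], [0, 0, 0.003], [0, 0, 0.003], [0, 0, 0.002], [0, 0, 0.001], [0, 0, 0]], gripper=[-1, -1, -1, -1, -1, -1, -1, -1, -1, -1])

```text
time_s: 41.8
position: [0.4927, 0.1717, 0.071]
tool_rot: [[0.977, -0.215, -0.0], [-0.215, -0.977, -0.0], [-0.0, 0.0, -1.0]]
ft_force: [-0.5, -0.0, -0.7]
grip_width: 0.0125
```

```bash
python3 st.py 17 wrist side; python3 - <<'E'
from h import *
a=pickle.load(open("side17.pkl","rb"))["pixels"][240:370,240:350]; b=pickle.load(open("wrist17.pkl","rb"))["pixels"][60:300,160:420]
cv2.imwrite("pics/c17.png",np.hstack([cv2.resize(a,(406,480)),cv2.resize(b,(390,480)[:2])]))
E
```

```text
t 41.8 pos [0.4927 0.1717 0.071 ] yaw -12.44 z [-2.e-04 -0.e+00 -1.e+00] F [-0.46 -0.03 -0.68] M [-0.01 -0.02  0.02] w 0.0125 q [ 6.2 30.2 92.7 -0.  57.1 18.6]
```

View pics/c17.png

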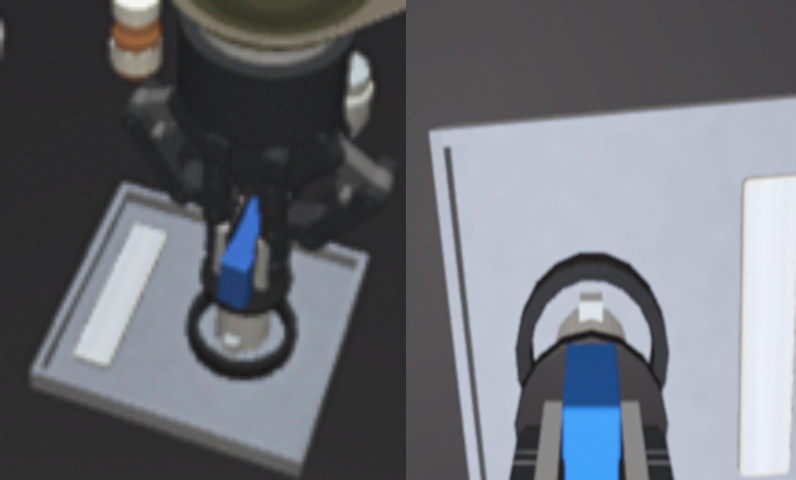

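Call:
jog_arm(dr=[[0, 0, 0], [0, 0, 0], [0, 0, 0], [0, 0, 0], [0, 0, 0], [0, 0, 0], [0, 0, 0], [0, 0, 0], [0, 0, 0], [0, 0, 0]], slide=[[0, 0, 0.0004], [0, 0, 0.0004], [0, 0, 0.0004], [0, 0, 0.0004], [0, 0, 0.0004], [0, 0, 0.0004], [0, 0, 0.0004], [0, 0, 0.0004], [0, 0, 0.0004], [0, 0, 0]], gripper=[-1, -1, -1, -1, -1, -1, -1, -1, -1, -1])

```text
time_s: 42.9
position: [0.4927, 0.1718, 0.0675]
tool_rot: [[0.977, -0.215, -0.0], [-0.215, -0.977, -0.0], [-0.0, 0.0, -1.0]]
ft_force: [-0.2, 0.4, -1.1]
grip_width: 0.0125
```

Call:
jog_arm(dr=[[0, 0, 0], [0, 0, 0], [0, 0, 0], [0, 0, 0], [0, 0, 0], [0, 0, 0], [0, 0, 0], [0, 0, 0], [0, 0, 0], [0, 0, 0]], slide=[[0, 0, 0.0002], [0, 0, 0.0002], [0, 0, 0.0002], [0, 0, 0.0002], [0, 0, 0.0002], [0, 0, 0.0002], [0, 0, 0], [0, 0, 0], [0, 0, 0], [0, 0, 0]], gripper=[-1, -1, -1, -1, -1, -1, -1, -1, -1, -1])

```text
time_s: 43.9
position: [0.4928, 0.1718, 0.0666]
tool_rot: [[0.977, -0.215, 0.0], [-0.215, -0.977, 0.0], [0.0, -0.0, -1.0]]
ft_force: [-2.6, -0.5, 5.5]
grip_width: 0.0127
```

Call:
jog_arm(dr=[[0, 0, 0], [0, 0, 0], [0, 0, 0], [0, 0, 0], [0, 0, 0], [0, 0, 0], [0, 0, 0], [0, 0, 0], [0, 0, 0], [0, 0, 0]], slide=[[0, 0, -0.0002], [0, 0, 0], [0, 0, 0], [0, 0, 0], [0, 0, 0], [0, 0, 0], [0, 0, 0], [0, 0, 0], [0, 0, 0], [0, 0, 0]], gripper=[-0.7, -0.6, -0.5, -0.4, -0.3, -0.2, -0.1, 0, 0, 0], force=20)

```text
time_s: 44.9
position: [0.4927, 0.1718, 0.0665]
tool_rot: [[0.977, -0.215, 0.0], [-0.215, -0.977, 0.0], [0.0, -0.0, -1.0]]
ft_force: [-0.0, 0.7, 0.4]
grip_width: 0.0423
```

```bash
python3 st.py 18 wrist side; python3 - <<'E'
from h import *
a=pickle.load(open("side18.pkl","rb"))["pixels"][240:370,240:350]; b=pickle.load(open("wrist18.pkl","rb"))["pixels"][60:420,90:480]
cv2.imwrite("pics/c18.png",np.hstack([cv2.resize(a,(330,390)),cv2.resize(b,(422,390)[:2])]))
E
```

```text
t 44.9 pos [0.4927 0.1718 0.0665] yaw -12.43 z [ 0.  0. -1.] F [-0.04  0.67  0.45] M [0.02 0.03 0.03] w 0.0423 q [ 6.2 30.5 93.   0.  56.5 18.6]
```

View pics/c18.png

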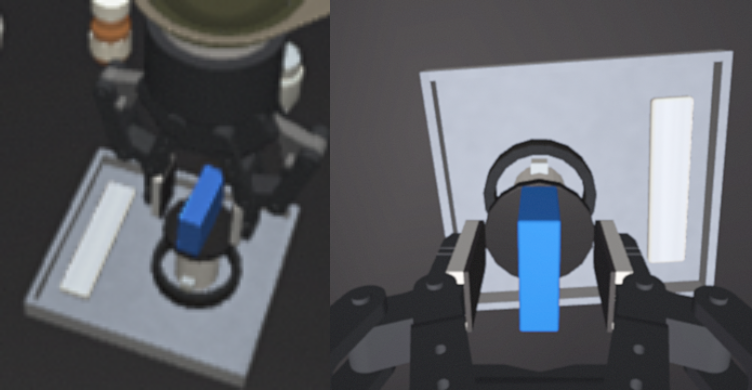

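Call:
jog_arm(dr=[[0, 0, 0], [0, 0, 0], [0, 0, 0], [0, 0, 0], [0, 0, 0], [0, 0, 0], [0, 0, 0], [0, 0, 0], [0, 0, 0], [0, 0, 0]], slide=[[0, 0, -0.004], [0, 0, -0.008], [0, 0, -0.012], [0, 0, -0.015], [0, 0, -0.015], [0, 0, -0.015], [0, 0, -0.015], [0, 0, -0.015], [0, 0, -0.01], [0, 0, -0.005]], gripper=[0, 0, 0, 0, 0, 0, 0, 0, 0, 0])

```text
time_s: 46.0
position: [0.4929, 0.1718, 0.1817]
tool_rot: [[0.977, -0.215, 0.002], [-0.215, -0.977, 0.0], [0.002, -0.001, -1.0]]
ft_force: [0.2, 0.2, 0.4]
grip_width: 0.0429
```

```bash
python3 st.py 19 wrist side scene; python3 - <<'E'
from h import *
a=pickle.load(open("side19.pkl","rb"))["pixels"]; b=pickle.load(open("scene19.pkl","rb"))["pixels"]; w=pickle.load(open("wrist19.pkl","rb"))["pixels"]
cv2.imwrite("pics/c19.png",np.vstack([np.hstack([cv2.resize(a[140:380,190:360],(283,400)),cv2.resize(b[150:330,90:420],(500,300)[:2]) if 0 else cv2.resize(b[130:400,90:420],(489,400))])]))
cv2.imwrite("pics/w19.png",w)
for n,r in (("scene",b),("scene0",pickle.load(open("d0.pkl","rb"))["scene"]["pixels"])):
    pass
d=cv2.absdiff(b,pickle.load(open("d0.pkl","rb"))["scene"]["pixels"]).max(2)
for nm,x,y in (("obj",279,190),("petri",319,277),("vial",290,226)): print(nm,d[y-14:y+15,x-18:x+19].max())
E
```

```text
t 46.0 pos [0.4929 0.1718 0.1817] yaw -12.43 z [ 1.6e-03  2.0e-04 -1.0e+00] F [0.25 0.18 0.44] M [-0.01  0.04 -0.01] w 0.0429 q [ 6.2 22.1 84.6  0.  73.2 18.6]
obj 22
petri 16
vial 24
```

View pics/c19.png

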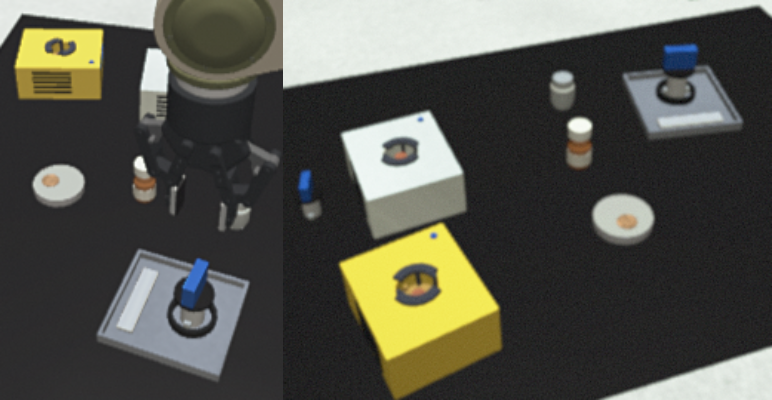

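View pics/w19.png

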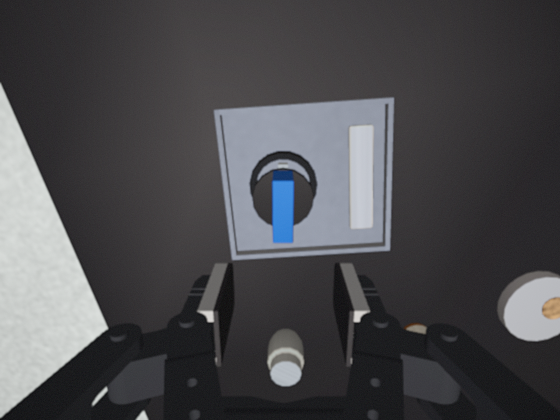

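The pictures show the cartridge upright inside the nest ring (wrist view, about 285,185) with the fingers clear above it. The objective, dish and vial look unchanged in the scene view. I am handing the job in.

```bash
python3 -c "
from rig import env
print(env.close_job())"
```

```text
the job is handed in; nothing more can be done
None
```

The spent cartridge is out of the white light unit, standing upright in the black nest of the tray, and released. I handed the job in at 46 s of the 69 s allowed; no verdict was reported.

- **Push:** I gripped the cartridge across its blue bar and pushed it down slowly. It met the floor about 22 mm below rest, at under 1 mm/s. The highest push I read was 17.7 N.
- **Turn:** I eased it up 3.0 mm and turned it anticlockwise. At 1.29 rad the wrist read 0.4 N m, which I took as the end stop.
- **Lift:** At first the lift stuck slightly, reading −3.5 N, because I was still pressing on the stop. I turned it back 0.03 rad and it came up freely.
- **Placing:** It touched the nest floor at the expected height with 5.5 N, and I let go there.

**Last checks:**
- The wrist, side and scene pictures show the cartridge upright inside the ring and the gripper clear above it, with no contact force.
- The before and after scene pictures agree around the objective, dish and vial, apart from slight image noise.
- The first two-camera fix of the cartridge differed from the wrist camera's by 2 to 3 mm. I used the wrist camera's value.
- Forces were read only at the end of each 1 s move, so a brief higher peak within a move would not show.

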